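# Trace the glue seam of a spliced rail, then take it out of the vise

### The job

Clear every clamp block into the grey tray, then take the orange stylus and run its nib slowly along the whole stepped seam on top of the rail, from the red dot to the blue dot, pressing just enough that the nib springs in without hitting its stop, and hang the stylus back upright in its fork rest. Then slide the vise jaw most of the way open and leave it open, lift the rail out and lay it, seam up, centred and square across both green bearers of the drying rack. Leave the other things on the bench where they are.

Things in the scene. Friction and masses are not known exactly. Their poses are not given: they have to be found in the camera images.
- vise: low blue bench vise bolted down; origin on the table; x across it, y along it towards the moving jaw, z up. Base 110 (x) mm, from y = -165 to +220 mm, its top (the bed) at z = 20 mm. The rail lies along y on the bed, centred at x = y = 0. Fixed jaw 90 wide, 32 thick, top at z = 65 mm, centred at y = -137 mm
- jaw (a joint): opening of the grey moving jaw, m: 0 closed, 0.05 fully open; slides along vise +y, needs about 5 N, stays where left. Closed, it fills y = 110 to 153 mm, top at z = 68 mm; its 10 mm thick lip overhangs the last 10 mm of the rail, which cannot be lifted while it is closed. Small ears on both jaws guide the sides of the last 12 mm of the rail
- jaw_handle (a point): centre of the red block handle on top of the moving jaw: 44 mm along vise x, 16 mm along vise y (pinch it this way), 36 mm high (vise z = 68 to 104 mm); moves with the jaw
- splice: the rail: two pieces of wood, pale and dark, joined end to end by a stepped (Z-shaped) scarf joint. 56 (x) x 240 (y) x 36 mm (z), 0.2 to 0.4 kg; origin at its centre; y along its length, z up, the dark seam line drawn on its top face (z = +18 mm). It starts lying flat in the vise
- seam0 (a point): start of the seam to be traced, beside the red dot, on the top face of the rail at x = -14, y = -90 mm in the rail frame; the seam goes straight from here to seam2
- seam1 (a point): seam, x = -14, y = -45 mm on the top face
- seam2 (a point): first corner of the seam, x = -14, y = 0 mm; straight across from here to seam3
- seam3 (a point): second corner, x = +14, y = 0 mm; straight from here to seam5
- seam4 (a point): seam, x = +14, y = +45 mm
- seam5 (a point): end of the seam, beside the blue dot, x = +14, y = +90 mm
- caul0: plywood clamp block with a yellow middle band, 90 (x) x 28 x 28 mm, 60 g, origin at its centre, starts lying across the top of the rail; may be absent
- caul1: plywood clamp block with a yellow middle band, 90 (x) x 28 x 28 mm, 60 g, origin at its centre, starts lying across the top of the rail; may be absent
- caul2: plywood clamp block with a yellow middle band, 90 (x) x 28 x 28 mm, 60 g, origin at its centre, starts on the table to the left of the stylus rest; may be absent
- caul3: plywood clamp block with a yellow middle band, 90 (x) x 28 x 28 mm, 60 g, origin at its centre, starts on the table to the right of the stylus rest; may be absent
- stylus: seam stylus, used upright: orange handle block 70 (x) x 24 (y) x 44 mm (z), origin at its centre; a 14 mm steel stem goes down (-z) to a sprung brass nib. About 150 g. Pinch the handle across its 24 mm. It starts hanging upright in the fork rest, handle across the two rest walls (origin 22 mm above their tops), stem between them
- stylus_tip (a point): the lowest point of the nib (an 8 mm ball): 88 mm below the stylus origin along its -z when the nib is not pressed; moves with the nib
- nib (a joint): how far the nib is sprung in, m: 0 free, 0.012 at its stop; about 0.5 N to start and 3.5 N at the stop
- rest_top (a point): plywood fork rest, fixed: base 90 x 70 x 10 mm, two walls along y, 14 mm thick, 60 long, centred at x = +25 and -25 mm (36 mm gap for the stem). This point: centre of the gap, level with the wall tops (80 mm above the table), axes those of the rest.
- tray: fixed grey tray for the clamp blocks, 220 (x) x 140 (y) x 30 mm high, walls and floor 5 mm, origin under its centre on the table; left or right of the vise
- rack_top (a point): drying rack, fixed, on the other side of the vise from the tray: white board 210 (x) x 100 (y) mm, 10 mm thick, with two green bearers across it at x = +70 and -70 mm, 20 mm wide. This point: middle of the rack, level with the bearer tops (35 mm above the table), axes those of the rack. The rail goes with its length (its y) along this x, its origin 18 mm above this point
- glue: bystander, leave alone: white glue bottle, 170 mm tall
- square: bystander, leave alone: try square
- gauge: bystander, leave alone: wooden marking gauge, bar 130 mm long, block 60 mm high
- offcut: bystander, leave alone: finger-jointed offcut, about 90 x 50 x 20 mm, beyond the right-hand container

How it is judged:
By the outcome, as a careful person would: the job done as asked, in the order asked, and still so for the second after the job is handed in, with the robot touching nothing.
Of caul0, caul1, caul2, caul3 only 2 to 4 are there at a start; the rules pass over those that are not, and their reading is None.
At some moment in a run one of caul2, caul3 may be knocked a few centimetres aside while the robot is not near it.
It also fails if it takes over 210 s, if anything falls off the work surface, if the arm or the gripper's body presses on something with over 40 N, if the wrist force passes 120 N, or if a joint passes its speed limit or range.

### The arm

A 6-joint arm with a two-finger parallel gripper is mounted at the origin on the work surface. World frame = base frame: x ahead of the robot, y to its left, z up, the work surface at z = 0. Lengths are in m, angles in rad, forces in N, time in s.
With the tool pointing down it reaches from about 0.35 to 0.975 m from the base axis. Payload 4.9 kg.
Tool frame: the origin (TCP) lies at the very end of the fingers, on their centre line; the grasp point (between the pads) lies 19 mm behind it; z points along the fingers, y is the line along which they close (so a half turn about z gives the same grasp; the last joint's range is limited). The gripper opens to 85 mm and grips with 20 to 120 N. Pads are 22 mm wide; open, the fingers measure 114 mm over their backs; the gripper's body (76 mm by 85 mm) begins 54 mm behind the grasp point. The pads swing forward as they close: fully open they stand 13 mm farther back than shut.
Start: joints at [-1.388, 0.053, 1.613, -0, 1.476, -0.119], TCP at [0.186, -0.597, 0.199] pointing down, gripper open.
Joint ranges: [-3.01, 3.01], [-1.01, 2.22], [0.06, 2.58], [-1.02, 4.17], [0.09, 2.62], [-3.14, 3.14]. Speed limits (rad/s): [2.57, 2.57, 3.14, 3.14, 3.14, 3.14].

### API

Orientations are given as a rotation vector (axis times angle).
In Python, from station import get_obs, get_image, get_calibration, finish_job gives the robot as it stands.
- The arm moves only by the tool servo_tool, never from a script. Its argument "increments" is a list of rows, each a list of 5 numbers: the opening, from 0 (shut) to 1 (fully open), then the shift along the tool's x, y, z in mm, then the turn about the tool's z in degrees. In form: [[jaw, tx, ty, tz, spin], ...]. A call has 1 to 12 rows; each row shifts and turns the commanded pose from where the row before left it, along the tool's axes as they then stand; what a row does not reach is not made up. A row lasts 1/8 s, in which the tool goes at most 62.5 mm and 10.7 degrees, less where a joint would pass 70% of its speed; a pose out of reach is approached as far as the arm can. A call is refused whole if a number of a shift passes 62.5 or a number of a turn 10.7, either way. A call with a gripper value outside its range is refused whole. The fingers move at their own pace and stop on an object; "force" is the grip in N (left out, the last holds). Time passes only in rows, so rows that do not move let the fingers close. It gives the time, the measured TCP pose, the force, the opening and the grip force at its end, in the units of the state.
- get_obs(): the state, without advancing time (a new reading comes with each control period).
- get_image(name): name is "scene" or "top"; returns the picture (420x560x3 uint8, red, green, blue); there is no depth.
- get_calibration(name): a dict with "fx", "fy", "cx", "cy" (pixels), "R" (3x3) and "t" (3): a world point X has camera coordinates R X + t. Camera axes: x right, y down, z forward; pixel columns grow to the right and rows downward; lengths in m; the calibration is good to about 2 mm. A picture is of the moment at which its call begins. get_calibration takes no time and is no camera call.
- finish_job(): hands the job in; it is judged then, once.
The state is a dict: "t": time; "q": joint angles; "dq": joint speeds; "effort": joint torques, N m; "tool_pos": TCP position; "tool_rot": TCP orientation; "contact_force": force on the tool from outside, world axes, zero at the start; "wrist_torque": the same for the moment, N m; "opening": finger opening in m; "grip_force": force on a finger pad.
Only numpy, scipy, OpenCV 4.12 (cv2) and the standard library are available. Lean on these libraries where they do the work, as an engineer would, in place of code of your own. Each camera call takes 0.05 s, during which the arm holds its last target. There are 200 camera calls.

## Working session

There is one attempt and no reset: what is moved stays moved. The work goes in short steps, Python scripts to look and compute and a tool call to move; the robot and the scene stay as the last step left them, time stands still between calls to the robot, and variables do not carry over. Pictures are saved under pics/ and viewed, at most 16 in all, crops included, and the job is handed in when it is done.

Besides the shell and the picture viewer there is one more tool, called after "Request:" as name([rows], argument=value, ...), one row to a line, values as JSON. servo_tool: Moves the arm, as the interface text tells. Its arguments: {"type":"object","properties":{"increments":{"type":"array"},"force":{"type":"number"}},"required":["increments"]}

```bash
mkdir -p pics; ls
python3 - <<'E'
from station import *
import cv2,numpy as np
o=get_obs();print(o)
for n in("scene","top"):
    im=get_image(n);cv2.imwrite(f"pics/{n}0.png",cv2.resize(im[:,:,::-1],(800,600),interpolation=cv2.INTER_CUBIC))
    cv2.imwrite(f"raw_{n}0.png",im[:,:,::-1])
    print(n,get_calibration(n))
E
```

```text
pics
{'t': 0.0, 'q': array([-1.38800584e+00,  5.33466806e-02,  1.61434501e+00,  1.44167782e-05,
        1.47597083e+00, -1.18982136e-01]), 'dq': array([ 0.00073618,  0.00107561, -0.00174271,  0.00156282, -0.00057478,
       -0.00091079]), 'effort': array([-1.13600130e-03, -3.93684232e+01, -3.70175028e+01, -2.46050768e-04,
        7.02219957e-03, -6.47189822e-07]), 'tool_pos': array([ 0.18564493, -0.59605607,  0.19763892]), 'tool_rot': array([-3.10385320e+00, -4.71913535e-01,  8.11298824e-05]), 'contact_force': array([-0.02608142, -0.13051362,  0.19025991]), 'wrist_torque': array([-0.03422088, -0.01827948,  0.03904205]), 'grip_force': 0.0, 'opening': 0.0852620869638796}
scene {'fx': 411.64086523284266, 'fy': 411.64086523284266, 'cx': 277.0841555545216, 'cy': 203.75068462774055, 'R': array([[ 0.60568145,  0.79559719, -0.0132324 ],
       [ 0.52339481, -0.41087166, -0.74648667],
       [-0.59933952,  0.44520736, -0.66526878]]), 't': array([-0.36067558, -0.24880718,  1.59364876])}
top {'fx': 424.20812247639657, 'fy': 424.20812247639657, 'cx': 279.6011186960567, 'cy': 215.03851235975208, 'R': array([[-0.02574542, -0.99964544, -0.0067945 ],
       [-0.9850301 ,  0.02652672, -0.17032918],
       [ 0.17044902,  0.00230759, -0.98536379]]), 't': array([0.02366701, 0.61422294, 1.04012087])}
```

View pics/scene0.png

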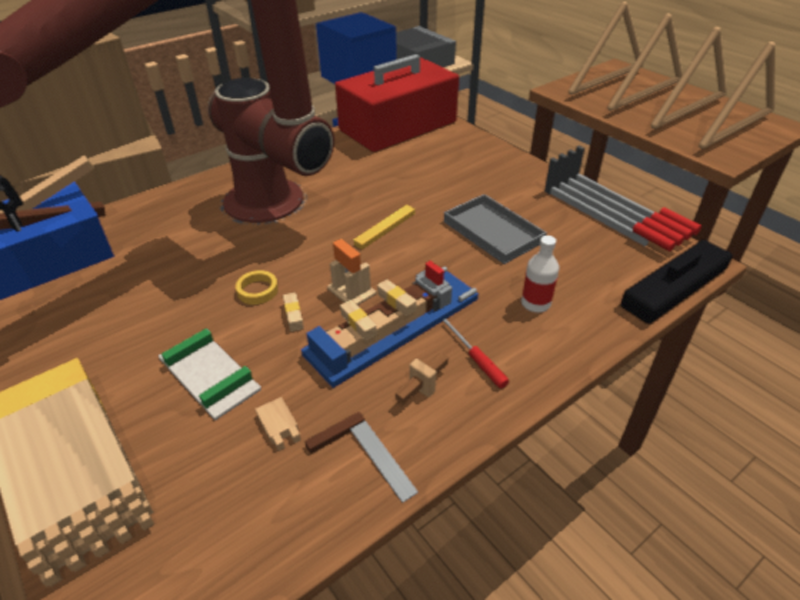

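View pics/top0.png

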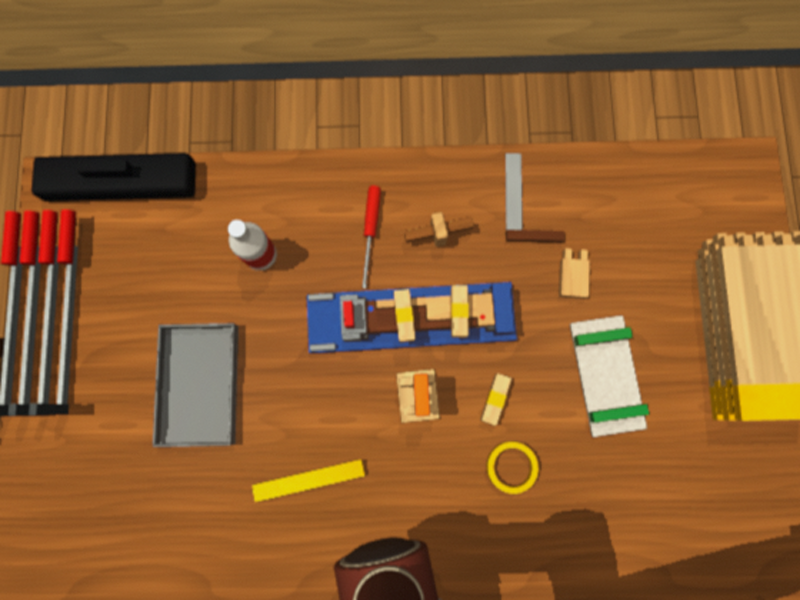

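The scene shows three blocks: two on the rail, at about (403,315) and (460,310) in the enlarged top view, and caul3 at (497,400). The tray is on the left at (196,385), the rack on the right at (610,377), and the rest at (418,395). Next I'll enlarge both views.

Run:
```python
import cv2
def crop(n,x,y,w,h,o):
    im=cv2.imread(n)[y:y+h,x:x+w];cv2.imwrite(o,cv2.resize(im,(800,600),interpolation=cv2.INTER_CUBIC))
crop("raw_top0.png",205,190,160,120,"pics/c1.png")   # x5
crop("raw_scene0.png",190,160,160,120,"pics/c2.png") # x5
crop("raw_top0.png",380,210,80,60,"pics/c3.png")
```

```text
(no output)
```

View pics/c1.png

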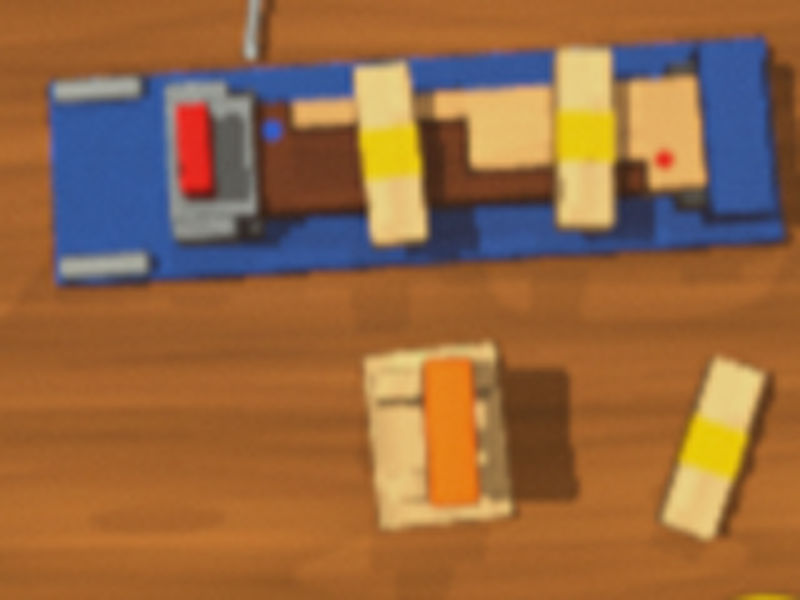

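View pics/c2.png

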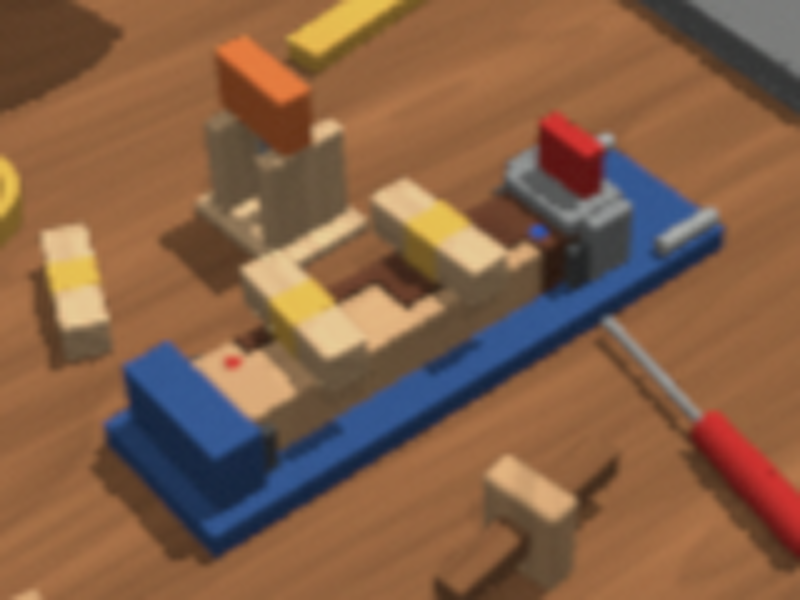

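The enlarged views show clear corners: seam step at (470,170) and (467,118), handle at (195,150), stylus at (451,431). Next, the rack in both views.

Run:
```python
import cv2,numpy as np
def crop(n,x,y,w,h):
    return cv2.resize(cv2.imread(n)[y:y+h,x:x+w],(400,500),interpolation=cv2.INTER_CUBIC)
cv2.imwrite("pics/c4.png",np.hstack([crop("raw_top0.png",390,212,80,100),crop("raw_scene0.png",105,215,80,100)])) # x5
```

```text
(no output)
```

View pics/c4.png

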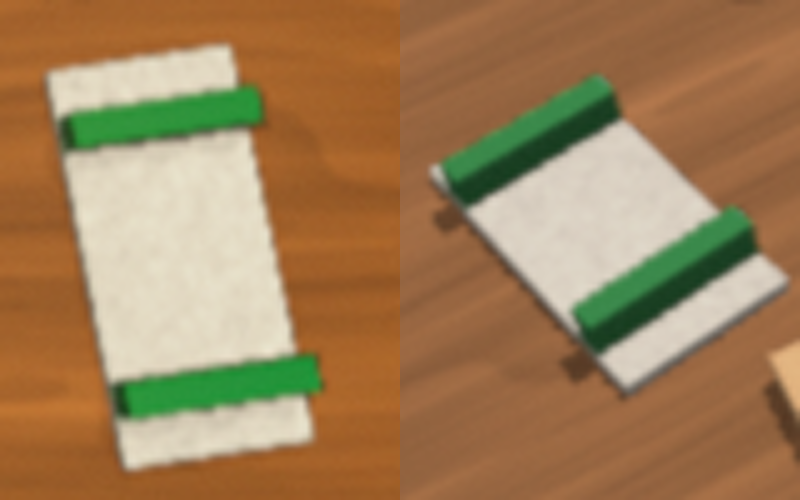

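```bash
cat > lib.py <<'E'
from station import *
import numpy as np
from scipy.optimize import least_squares
C={n:get_calibration(n) for n in("scene","top")}
def proj(n,P):
    c=C[n];p=np.asarray(P)@c["R"].T+c["t"]
    return np.c_[c["fx"]*p[:,0]/p[:,2]+c["cx"],c["fy"]*p[:,1]/p[:,2]+c["cy"]]
def fit(corr,guess,free=4):
    """corr: list of (cam,(ox,oy,scale),[(px,py)],[(x,y,z)mm]); returns x,y(m),yaw,dz"""
    def res(v):
        r=[]
        c,s=np.cos(v[2]),np.sin(v[2]);dz=v[3] if free==4 else 0
        for n,(ox,oy,k),px,L in corr:
            L=np.array(L,float)/1000;px=np.array(px,float)
            W=np.c_[v[0]+c*L[:,0]-s*L[:,1],v[1]+s*L[:,0]+c*L[:,1],L[:,2]+dz]
            r.append(proj(n,W)-((px+.5)/k-.5+[ox,oy]))
        return np.concatenate(r).ravel()
    f=least_squares(res,guess,loss="soft_l1");r=np.abs(f.fun)
    return f.x,r.max()
def bp(n,u,v,z):
    c=C[n];d=c["R"].T@[(u-c["cx"])/c["fx"],(v-c["cy"])/c["fy"],1];o=-c["R"].T@c["t"]
    return o+d*(z-o[2])/d[2]
E
cat > m1.py <<'E'
from lib import *
c1=(205,190,5);c2=(190,160,5)
def show(n,corr,g,**k):
    x,m=fit(corr,g,**k);print(n,"x %.1f y %.1f yaw %.2fdeg dz %.1f mm maxres %.2fpx"%(x[0]*1e3,x[1]*1e3,np.degrees(x[2]),x[3]*1e3,m));return x
def box(hx,hy,z): return [(hx,hy,z),(hx,-hy,z),(-hx,-hy,z),(-hx,hy,z)]
J=[(45,-121,65),(45,-153,65),(-45,-153,65),(-45,-121,65)]
show("vise",[("top",c1,[(702,40),(765,38),(775,212),(709,218),(50,82),(470,170),(467,118)],J+[(55,220,20),(-14,0,56),(14,0,56)]),
 ("scene",c2,[(268,435),(213,465),(125,370),(165,343)],J)],[.55,0,0,0])
show("handle(z104)",[("top",c1,[(177,106),(208,104),(213,192),(183,196)],box(22,8,104)),
 ("scene",c2,[(601,163),(587,170),(542,122),(557,114)],box(22,8,104))],[.55,.13,0,0])
H=box(45,14,84)
show("caulR",[("top",c1,[(556,48),(612,48),(614,222),(557,224)],H),("scene",c2,[(368,340),(325,362),(243,268),(282,250)],H)],[.55,-.05,0,0])
show("caulL",[("top",c1,[(355,68),(408,62),(427,237),(371,240)],H),("scene",c2,[(507,255),(468,275),(372,197),(407,180)],H)],[.55,.05,0,0])
H=box(45,14,28)
show("caul3",[("top",c1,[(715,357),(768,372),(712,538),(660,520)],H),("scene",c2,[(108,318),(62,330),(42,232),(85,225)],H)],[.4,-.2,0,0])
H=box(35,12,124)
show("stylus",[("top",c1,[(424,361),(470,358),(479,501),(432,506)],H),("scene",c2,[(312,90),(282,106),(218,50),(243,37)],H)],[.4,-.05,0,0])
show("rest",[("top",c1,[(364,357),(495,343),(513,515),(381,530)],box(45,35,10))],[.4,-.05,0,0],free=3)
B=[(80,50,35),(80,-50,35),(60,-50,35),(60,50,35),(-60,50,35),(-60,-50,35),(-80,-50,35),(-80,50,35)]
show("rack",[("top",(390,212,5),[(72,118),(262,88),(264,120),(78,148),(127,382),(318,354),(322,388),(132,415)],B),
 ("scene",(105-80,215,5),[(752,228),(597,325),(577,315),(732,208),(617,92),(463,178),(445,163),(600,77)],B)],[.45,-.35,0.1,0])
show("tray",[("top",(0,0,1/.7),[(160,326),(236,324),(236,444),(155,445)],[(110,70,30),(110,-70,30),(-110,-70,30),(-110,70,30)])],[.45,.3,0,0],free=3)
E
python3 m1.py
```

```text
vise x 604.3 y -40.3 yaw 2.01deg dz -4.7 mm maxres 1.14px
handle(z104) x 598.9 y 97.1 yaw 0.69deg dz -9.0 mm maxres 1.53px
caulR x 602.9 y -97.4 yaw -2.36deg dz -2.4 mm maxres 0.72px
caulL x 597.2 y 0.1 yaw 3.37deg dz -2.6 mm maxres 0.61px
caul3 x 448.3 y -162.0 yaw -21.37deg dz -1.4 mm maxres 0.60px
stylus x 456.9 y -24.4 yaw 1.86deg dz -3.4 mm maxres 1.23px
rest x 457.6 y -21.2 yaw 4.34deg dz 0.0 mm maxres 0.30px
rack x 486.9 y -372.1 yaw 6.69deg dz -3.2 mm maxres 1.80px
tray x 488.5 y 377.6 yaw 0.49deg dz 0.0 mm maxres 1.74px
```

```bash
cat > plan.py <<'E'
from lib import *
from scipy.spatial.transform import Rotation as Ro
def pose():
    o=get_obs();R=Ro.from_rotvec(o["tool_rot"]).as_matrix()
    return o,o["tool_pos"]*1e3,np.degrees(np.arctan2(R[1,0],R[0,0]))
def plan(wps,step=45,start=None):
    """wps: (jaw,x,y,z mm,heading deg or None,min rows). prints rows in calls of 12"""
    if start is None:
        o,p,h=pose();print("t %.2f"%o["t"],"pos",p.round(1),"head %.2f"%h,"open %.1f"%(o["opening"]*1e3))
    else: p,h=np.array(start[:3],float),start[3]
    rows=[]
    for j,x,y,z,th,mn in wps:
        th=h if th is None else th;T=np.array([x,y,z],float)
        n=max(mn,int(np.ceil(np.abs(T-p).max()/step)),int(np.ceil(np.linalg.norm(T-p)/55)),int(np.ceil(abs(th-h)/8)),1)
        for i in range(n):
            w=p+(T-p)/(n-i);s=round((h-(h+(th-h)/(n-i)))*2)/2
            d=w-p;a=np.radians(h);c,q=np.cos(a),np.sin(a)
            l=np.array([c*d[0]+q*d[1],q*d[0]-c*d[1],-d[2]]);l=np.round(l*2)/2
            p=p+np.array([c*l[0]+q*l[1],q*l[0]-c*l[1],-l[2]]);h-=s
            rows.append("[%g,%g,%g,%g,%g]"%(j,l[0]+0,l[1]+0,l[2]+0,s+0))
    for i in range(0,len(rows),12): print("["+",".join(rows[i:i+12])+"]")
    print("end",p.round(1),round(h,2))
E
python3 - <<'E'
from plan import *
print("glue cap",bp("top",237/1.4286,230/1.4286,.17).round(3))
plan([(.65,448,-162,150,-21.4,1),(.65,448,-162,6,-21.4,5),(.0,448,-162,6,-21.4,4)])
plan([(0,448,-162,260,-21.4,7),(0,540,378,260,0,14),(0,540,378,60,0,6),(0,540,378,14,0,3),(.5,540,378,14,0,3),(.5,540,378,250,0,6)],start=[448,-162,6,-21.4])
E
```

```text
glue cap [0.731 0.271 0.17 ]
t 0.10 pos [ 185.7 -596.1  197.8] head 17.29 open 85.4
[[0.65,38,-33.5,5,4],[0.65,35.5,-36,5,4],[0.65,33,-38.5,4.5,4],[0.65,30,-41,5,4],[0.65,27,-43,4.5,4],[0.65,24,-44.5,5,3.5],[0.65,21.5,-46,4.5,4],[0.65,18,-47.5,5,3.5],[0.65,15.5,-48.5,4.5,4],[0.65,11.5,-49.5,5,3.5],[0.65,0,0,29,0],[0.65,0,0,28.5,0]]
[[0.65,0,0,29,0],[0.65,0,0,28.5,0],[0.65,0,0,29,0],[0,0,0,0,0],[0,0,0,0,0],[0,0,0,0,0],[0,0,0,0,0]]
end [ 447.8 -161.7    5.8] -21.21
[[0,0,0,-36.5,0],[0,0,0,-36,0],[0,0,0,-36.5,0],[0,0,0,-36,0],[0,0,0,-36.5,0],[0,0,0,-36,0],[0,0,0,-36.5,0],[0,-8,-38.5,0,-1.5],[0,-7,-38.5,0,-1.5],[0,-6,-38.5,0,-1.5],[0,-5,-39,0,-1.5],[0,-4,-39,0,-1.5]]
[[0,-3,-39,0,-1.5],[0,-2,-39,0,-1.5],[0,-1,-39,0,-1.5],[0,0.5,-39,0,-1.5],[0,1.5,-39,0,-1.5],[0,2.5,-39,0,-1.5],[0,3,-39,0,-1.5],[0,4.5,-39,0,-1.5],[0,5,-39,0,-2],[0,0,0,33.5,0],[0,0,0,33.5,0],[0,0,0,33,0]]
[[0,0,0,33.5,0],[0,0,0,33,0],[0,0,0,33.5,0],[0,0,0,15.5,0],[0,0,0,15,0],[0,0,0,15.5,0],[0.5,0,0,0,0],[0.5,0,0,0,0],[0.5,0,0,0,0],[0.5,0,0,-39.5,0],[0.5,0,0,-39.5,0],[0.5,0,0,-39,0]]
[[0.5,0,0,-39.5,0],[0.5,0,0,-39,0],[0.5,0,0,-39.5,0]]
end [539.9 378.2 250. ] 0.1
```

Request:
servo_tool([
  [0.65, 38, -33.5, 5, 4],
  [0.65, 35.5, -36, 5, 4],
  [0.65, 33, -38.5, 4.5, 4],
  [0.65, 30, -41, 5, 4],
  [0.65, 27, -43, 4.5, 4],
  [0.65, 24, -44.5, 5, 3.5],
  [0.65, 21.5, -46, 4.5, 4],
  [0.65, 18, -47.5, 5, 3.5],
  [0.65, 15.5, -48.5, 4.5, 4],
  [0.65, 11.5, -49.5, 5, 3.5],
  [0.65, 0, 0, 29, 0],
  [0.65, 0, 0, 0, 0],
], force=40)

```text
t: 1.6
tool_pos: [0.4461, -0.1607, 0.1191]
tool_rot: [-3.087, 0.576, 0.009]
contact_force: [0.2, 0.8, 0.6]
opening: 0.0553
grip_force: 0.0
```

Run:
```python
from plan import *
print(pose()[1:],get_obs()["opening"])
im=get_image("top");a=cv2=__import__("cv2")
cv2.imwrite("raw_top1.png",im[:,:,::-1]);cv2.imwrite("pics/d1.png",cv2.resize(im[200:320,270:430,::-1],(800,600),interpolation=cv2.INTER_CUBIC))
```

```text
(array([ 446.07672432, -160.68717286,  119.0521124 ]), np.float64(-21.130304613332505)) 0.055334972490906
```

View pics/d1.png

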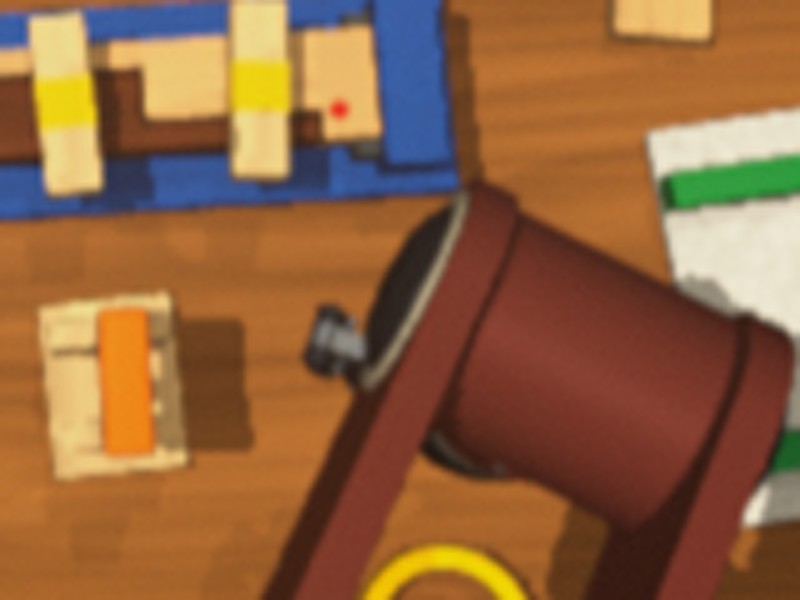

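The arm hides the block from above, so I'll rely on the grip feedback.

Request:
servo_tool([
  [0.65, 1, 1, 28, 0],
  [0.65, 0, 0, 29, 0],
  [0.65, 0, 0, 29, 0],
  [0.65, 0, 0, 29, 0],
  [0.65, 0, 0, 0, 0],
  [0, 0, 0, 0, 0],
  [0, 0, 0, 0, 0],
  [0, 0, 0, 0, 0],
  [0, 0, 0, 0, 0],
], force=40)

```text
t: 2.78
tool_pos: [0.4489, -0.1638, 0.0075]
tool_rot: [3.088, -0.578, 0.002]
contact_force: [0.0, 0.5, -0.8]
opening: 0.0001
grip_force: 0.0
```

The grip closed on nothing, so I'll look at the scene camera.

Run:
```python
from plan import *
import cv2
im=get_image("scene");cv2.imwrite("raw_scene1.png",im[:,:,::-1]);cv2.imwrite("pics/d2.png",cv2.resize(im[140:290,120:320,::-1],(800,600),interpolation=cv2.INTER_CUBIC))
```

```text
(no output)
```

View pics/d2.png

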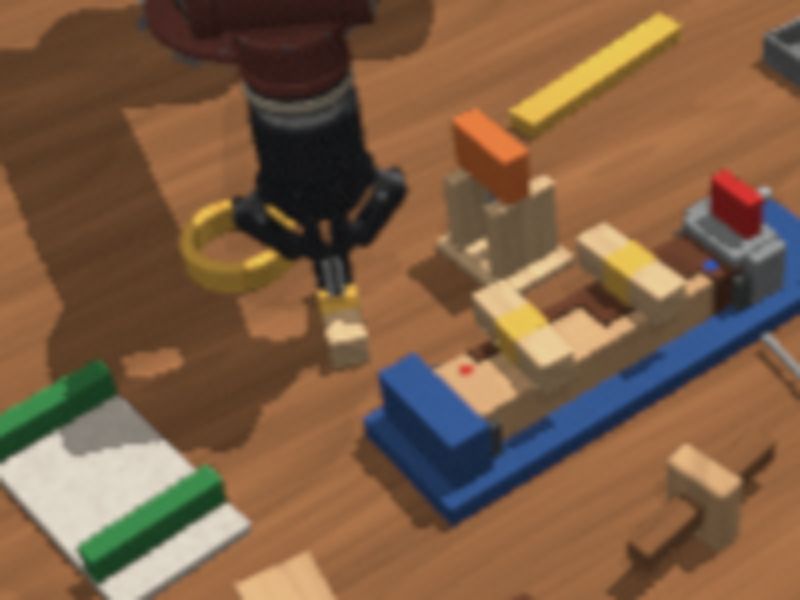

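Run:
```python
from plan import *
o,p,h=pose();print(p,h,o["q"],o["opening"])
f=lambda P:((proj("scene",np.array(P)/1e3)-[120,140])*4).round(0).tolist()
print("tcp,+30,+60",f([p,p+[0,0,30],p+[0,0,60]]))
def corners(x,y,a,z):
    a=np.radians(a);return [(x+np.cos(a)*u-np.sin(a)*v,y+np.sin(a)*u+np.cos(a)*v,z) for u,v in((45,14),(45,-14),(-45,-14),(-45,14))]
print(f(corners(448.3,-162,-21.4,26.6)))
print("box z0",f(corners(448.3,-162,-21.4,0)))
```

```text
[ 448.78130562 -163.74230847    7.3144338 ] -21.20154787037169 [-5.05805235e-01 -9.74829603e-02  2.10202303e+00  2.39662503e-06
  1.13634576e+00  1.43502693e+00] -0.00015492291707054192
tcp,+30,+60 [[339.0, 318.0], [334.0, 289.0], [328.0, 259.0]]
[[365.0, 335.0], [327.0, 343.0], [310.0, 264.0], [347.0, 257.0]]
box z0 [[370.0, 361.0], [332.0, 368.0], [315.0, 289.0], [351.0, 282.0]]
```

Request:
servo_tool([
  [0, 0, 0, -30, 0],
  [0, 0, 0, -40, 0],
  [0, 0, 0, -40, 0],
  [0, 0, 0, -50, 0],
  [0, 0, 0, -50, 0],
  [0.6, -18, -46, 0, 0],
  [0.6, -18, -46, 0, 0],
  [0.6, -18, -46, 0, 0],
  [0.6, -18, -46, 0, 0],
  [0.6, -18, -46, 0, 0],
  [0.6, -18, -46, 0, 0],
  [0.6, 0, 0, 0, 0],
])

```text
t: 4.32
tool_pos: [0.4471, 0.1354, 0.2169]
tool_rot: [-3.089, 0.57, 0.001]
contact_force: [-0.5, -0.8, -0.3]
opening: 0.0512
grip_force: 0.0
```

Run:
```python
from plan import *
import cv2
print(pose())
s=get_image("scene");t=get_image("top")
cv2.imwrite("raw_scene2.png",s[:,:,::-1]);cv2.imwrite("raw_top2.png",t[:,:,::-1])
f=lambda im:cv2.resize(im[:,:,::-1],(400,500),interpolation=cv2.INTER_CUBIC)
cv2.imwrite("pics/d3.png",np.hstack([f(t[230:330,310:390]),f(s[180:280,170:250])]))
```

```text
({'t': 4.325, 'q': array([ 1.34208349e-01, -3.50116403e-01,  1.94400976e+00,  4.24709181e-04,
        1.54795985e+00,  2.06984478e+00]), 'dq': array([-0.06136055, -0.01085359,  0.00889419, -0.02784158,  0.00399839,
       -0.02535449]), 'effort': array([ 1.43542316e+00, -2.24688381e+01, -3.77861738e+01,  2.26744185e-01,
       -2.63767107e-02,  1.69270914e-01]), 'tool_pos': array([0.44709431, 0.13537359, 0.21687144]), 'tool_rot': array([-3.08914609e+00,  5.69872893e-01,  5.96539783e-04]), 'contact_force': array([-0.49479991, -0.83688369, -0.31459692]), 'wrist_torque': array([-0.00238693, -0.00640025, -0.01406992]), 'grip_force': 0.0, 'opening': 0.051187428010380336}, array([447.09430978, 135.37359093, 216.87143963]), np.float64(-20.904353764975287))
```

View pics/d3.png

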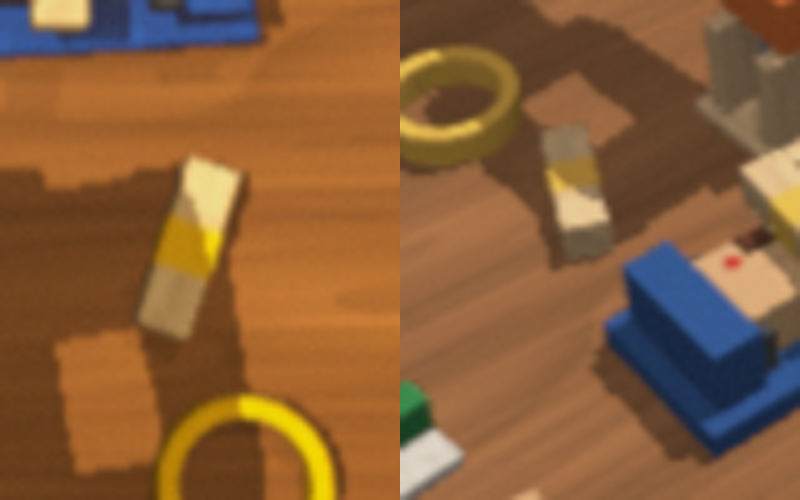

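The block has not moved, so the closed fingers were above it. I'll check where the fingertips really are against the reported TCP.

Run:
```python
from plan import *
import cv2
T=cv2.imread("raw_top2.png");S=cv2.imread("raw_scene2.png")
p=get_obs()["tool_pos"]
out=[]
for n,im in(("top",T),("scene",S)):
    u,v=proj(n,[p])[0];x,y=int(u)-40,int(v)-50
    x=max(0,min(480,x));y=max(0,min(320,y));print(n,u,v,x,y,"in crop",(u-x)*5,(v-y)*5)
    out.append(cv2.resize(im[y:y+100,x:x+80],(400,500),interpolation=cv2.INTER_CUBIC))
cv2.imwrite("pics/d4.png",np.hstack(out))
```

```text
top 222.20849754568508 280.8188103090947 182 230 in crop 201.04248772842539 254.09405154547358
scene 281.4732303270695 127.08146596747875 241 77 in crop 202.36615163534736 250.40732983739375
```

View pics/d4.png

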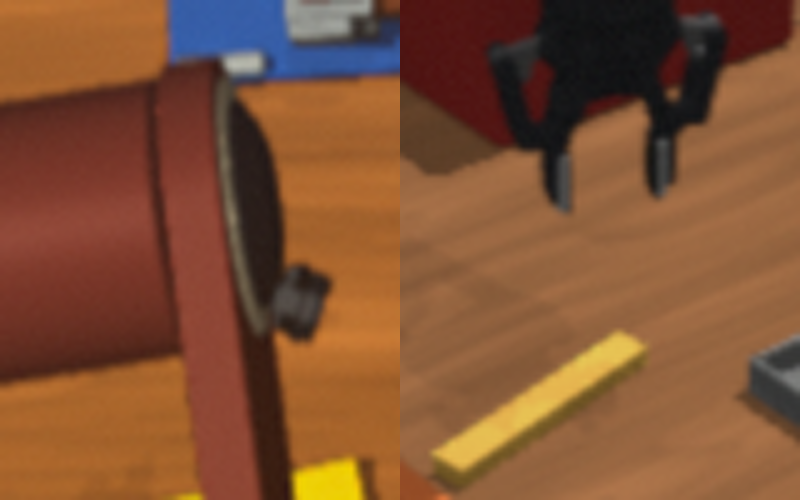

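Tips show at (612,205) against a predicted (602,250), so the real tips stand about 30 mm above the reported TCP. I'll confirm by touching the free table here.

Request:
servo_tool([
  [0, 0, 0, 40, 0],
  [0, 0, 0, 50, 0],
  [0, 0, 0, 50, 0],
  [0, 0, 0, 50, 0],
  [0, 0, 0, 15, 0],
  [0, 0, 0, 6, 0],
  [0, 0, 0, 2, 0],
  [0, 0, 0, 2, 0],
  [0, 0, 0, 2, 0],
])

```text
t: 5.55
tool_pos: [0.4487, 0.1329, 0.001]
tool_rot: [-3.087, 0.578, -0.004]
contact_force: [-0.9, -0.4, 0.1]
opening: -0.0001
grip_force: 0.0
```

Request:
servo_tool([
  [0, 0, 0, 4, 0],
  [0, 0, 0, 4, 0],
  [0, 0, 0, 0, 0],
  [0, 0, 0, 0, 0],
])

```text
t: 6.05
tool_pos: [0.4476, 0.1327, -0.0082]
tool_rot: [3.088, -0.578, -0.0]
contact_force: [-1.1, 0.2, -0.7]
opening: -0.0002
grip_force: 0.0
```

Request:
servo_tool([
  [0, 0, 0, 4, 0],
  [0, 0, 0, 4, 0],
  [0, 0, 0, 3, 0],
  [0, 0, 0, 0, 0],
])

```text
t: 6.55
tool_pos: [0.4473, 0.1327, -0.0195]
tool_rot: [3.088, -0.578, -0.001]
contact_force: [0.2, 0.9, -0.3]
opening: -0.0002
grip_force: 0.0
```

Request:
servo_tool([
  [0, 0, 0, 2, 0],
  [0, 0, 0, 2, 0],
  [0, 0, 0, 0, 0],
])

```text
t: 6.92
tool_pos: [0.4475, 0.1327, -0.0233]
tool_rot: [3.088, -0.578, -0.001]
contact_force: [-0.5, -0.5, 0.4]
opening: 0.0001
grip_force: 0.0
```

Request:
servo_tool([
  [0, 0, 0, 1, 0],
  [0, 0, 0, 1, 0],
  [0, 0, 0, 0, 0],
])

```text
t: 7.3
tool_pos: [0.4476, 0.1327, -0.0252]
tool_rot: [3.088, -0.578, -0.0]
contact_force: [0.4, 0.5, 0.8]
opening: 0.0001
grip_force: 0.0
```

Request:
servo_tool([
  [0, 0, 0, 1.5, 0],
  [0, 0, 0, 1, 0],
  [0, 0, 0, 0, 0],
])

```text
t: 7.68
tool_pos: [0.4476, 0.1327, -0.0277]
tool_rot: [3.088, -0.578, -0.0]
contact_force: [-0.6, -0.5, 0.1]
opening: -0.0
grip_force: 0.0
```

Request:
servo_tool([
  [0, 0, 0, 1, 0],
  [0, 0, 0, 1, 0],
  [0, 0, 0, 0, 0],
])

```text
t: 8.05
tool_pos: [0.4476, 0.1327, -0.0297]
tool_rot: [3.088, -0.578, -0.0]
contact_force: [-0.3, -0.4, -0.3]
opening: 0.0002
grip_force: 0.0
```

Request:
servo_tool([
  [0, 0, 0, 1, 0],
  [0, 0, 0, 1, 0],
  [0, 0, 0, 0, 0],
])

```text
t: 8.43
tool_pos: [0.4476, 0.1327, -0.0317]
tool_rot: [3.088, -0.578, -0.0]
contact_force: [-0.4, 0.8, -0.6]
opening: 0.0002
grip_force: 0.0
```

Request:
servo_tool([
  [0, 0, 0, 1, 0],
  [0, 0, 0, 1, 0],
  [0, 0, 0, 0, 0],
])

```text
t: 8.8
tool_pos: [0.4478, 0.1328, -0.0324]
tool_rot: [3.088, -0.578, -0.002]
contact_force: [-5.2, -1.3, 10.9]
opening: 0.0002
grip_force: 5.1
```

Request:
servo_tool([
  [0, 0, 0, 1, 0],
  [0, 0, 0, 1, 0],
  [0, 0, 0, 0, 0],
])

```text
t: 9.18
tool_pos: [0.4478, 0.1328, -0.0325]
tool_rot: [3.087, -0.577, -0.004]
contact_force: [-13.4, -2.5, 26.0]
opening: 0.0002
grip_force: 13.0
```

Request:
servo_tool([
  [0, 0, 0, 1, 0],
  [0, 0, 0, 1, 0],
  [0, 0, 0, 0, 0],
])

```text
t: 9.55
tool_pos: [0.4478, 0.1328, -0.0325]
tool_rot: [3.086, -0.577, -0.007]
contact_force: [-20.6, -4.1, 41.6]
opening: -0.0001
grip_force: 21.0
```

Contact came at a reported z of -32.3 mm, so the real shut tips stand 32.3 mm behind the reported TCP. I'll back off and check for a lateral offset too.

Request:
servo_tool([
  [0, 0, 0, -6, 0],
  [0, 0, 0, -30, 0],
  [0, 0, 0, -30, 0],
  [0, 0, 0, -10, 0],
  [0, 0, 0, 0, 0],
  [0, 0, 0, 0, 0],
])

```text
t: 10.3
tool_pos: [0.4465, 0.1326, 0.0369]
tool_rot: [3.087, -0.578, -0.004]
contact_force: [-1.2, 0.2, -1.2]
opening: 0.0001
grip_force: 0.0
```

Run:
```python
from plan import *
import cv2
o,p,h=pose();print(p,h)
s=get_image("scene");t=get_image("top");cv2.imwrite("raw_s3.png",s[:,:,::-1])
q=p+[0,0,32.3];u,v=proj("scene",[q/1e3])[0];x,y=int(u)-40,int(v)-50
print("pred tip in crop",(u-x)*5,(v-y)*5)
a=cv2.resize(s[y:y+100,x:x+80,::-1],(400,500),interpolation=cv2.INTER_CUBIC)
u,v=proj("top",[q/1e3])[0];x,y=int(u)-40,int(v)-50;print("top pred",400+(u-x)*5,(v-y)*5)
b=cv2.resize(t[y:y+100,x:x+80,::-1],(400,500),interpolation=cv2.INTER_CUBIC)
cv2.imwrite("pics/d5.png",np.hstack([a,b]))
```

```text
[446.54556971 132.55588631  36.87868325] -21.211337402452806
pred tip in crop 202.4544513499265 252.46798273218715
top pred 603.5893908393602 251.23179978627775
```

View pics/d5.png

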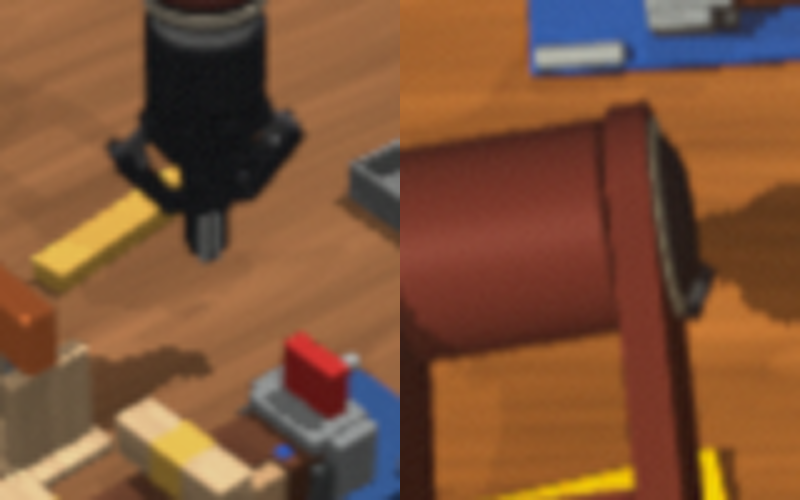

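Tip is seen at (207,258), predicted (202,252), so there is no lateral offset. I'll use a 32.3 mm z correction from here.

```bash
sed -i 's|return o,o\["tool_pos"\]\*1e3,|return o,o["tool_pos"]*1e3+np.array([0,0,32.3]),|' plan.py
python3 - <<'E'
from plan import *
plan([(.65,446,133,210,-21,1),(.65,448.5,-162,210,-21.4,1),(.65,448.5,-162,3,-21.4,5),(.65,448.5,-162,3,-21.4,2),(.0,448.5,-162,3,-21.4,4)],step=50)
E
```

```text
t 10.40 pos [446.5 132.6  69.2] head -21.21 open 0.4
[[0.65,0,0,-47,0],[0.65,-0.5,0,-47,0],[0.65,0,0,-47,0],[0.65,18,45.5,0,0],[0.65,18,45.5,0,0],[0.65,18,45.5,0,0],[0.65,18.5,46,0,0],[0.65,18,45.5,0,0],[0.65,18.5,46,0,0],[0.65,0,0,41.5,0],[0.65,0,0,41.5,0],[0.65,0,0,41.5,0]]
[[0.65,0,0,41.5,0],[0.65,0,0,41,0],[0.65,0,0,0,0],[0.65,0,0,0,0],[0,0,0,0,0],[0,0,0,0,0],[0,0,0,0,0],[0,0,0,0,0]]
end [ 448.6 -162.1    3.2] -21.21
```

Request:
servo_tool([
  [0.65, 0, 0, -47, 0],
  [0.65, -0.5, 0, -47, 0],
  [0.65, 0, 0, -47, 0],
  [0.65, 18, 45.5, 0, 0],
  [0.65, 18, 45.5, 0, 0],
  [0.65, 18, 45.5, 0, 0],
  [0.65, 18.5, 46, 0, 0],
  [0.65, 18, 45.5, 0, 0],
  [0.65, 18.5, 46, 0, 0],
  [0.65, 0, 0, 41.5, 0],
  [0.65, 0, 0, 41.5, 0],
  [0.65, 0, 0, 41.5, 0],
])

```text
t: 11.9
tool_pos: [0.4491, -0.162, 0.0527]
tool_rot: [-3.087, 0.579, 0.002]
contact_force: [0.4, -0.4, -0.1]
opening: 0.0557
grip_force: 0.0
```

Request:
servo_tool([
  [0.65, 0, 0, 41.5, 0],
  [0.65, 0, 0, 41, 0],
  [0.65, 0, 0, 0, 0],
  [0.65, 0, 0, 0, 0],
  [0, 0, 0, 0, 0],
  [0, 0, 0, 0, 0],
  [0, 0, 0, 0, 0],
  [0, 0, 0, 0, 0],
], force=40)

```text
t: 12.9
tool_pos: [0.4515, -0.1629, -0.0254]
tool_rot: [3.087, -0.578, 0.006]
contact_force: [-0.7, -0.2, 6.7]
opening: 0.027
grip_force: 41.1
```

Run:
```python
from plan import *
plan([(0,448,-162,220,-21.4,5),(0,540,378,230,0,11),(0,540,378,45,0,4),(0,540,378,12,0,3),(.5,540,378,12,0,3),(.5,540,378,250,0,5)],step=50)
```

```text
t 12.90 pos [ 451.5 -162.9    6.9] head -21.21 open 27.0
[[0,-0.5,0,-42.5,0],[0,-1,0,-42.5,0],[0,-0.5,0,-42.5,0],[0,-1,0,-43,0],[0,-0.5,0.5,-42.5,0],[0,-10,-49,-1,-2],[0,-8.5,-49,-1,-2],[0,-6.5,-49.5,-1,-2],[0,-5,-49.5,-1,-2],[0,-3,-49.5,-1,-2],[0,-1.5,-50,-1,-2],[0,0.5,-50,-1,-2]]
[[0,2,-49.5,-1,-2],[0,4,-49.5,-0.5,-1.5],[0,5.5,-49.5,-1,-2],[0,7,-49.5,-0.5,-1.5],[0,0,0,46,0],[0,0,0,46.5,0],[0,0,0,46,0],[0,0,0,46.5,0],[0,0,0,11,0],[0,0,0,11,0],[0,0,0,11,0],[0.5,0,0,0,0]]
[[0.5,0,0,0,0],[0.5,0,0,0,0],[0.5,0,0,-47.5,0],[0.5,0,0,-47.5,0],[0.5,0,0,-47.5,0],[0.5,0,0,-48,0],[0.5,0,0,-47.5,0]]
end [540.1 378.1 249.9] -0.21
```

Request:
servo_tool([
  [0, -0.5, 0, -42.5, 0],
  [0, -1, 0, -42.5, 0],
  [0, -0.5, 0, -42.5, 0],
  [0, -1, 0, -43, 0],
  [0, -0.5, 0.5, -42.5, 0],
  [0, -10, -49, -1, -2],
  [0, -8.5, -49, -1, -2],
  [0, -6.5, -49.5, -1, -2],
  [0, -5, -49.5, -1, -2],
  [0, -3, -49.5, -1, -2],
  [0, -1.5, -50, -1, -2],
  [0, 0.5, -50, -1, -2],
])

```text
t: 14.4
tool_pos: [0.5044, 0.1847, 0.1927]
tool_rot: [-3.135, 0.195, -0.001]
contact_force: [1.5, 0.2, 0.3]
opening: 0.0273
grip_force: 40.3
```

Request:
servo_tool([
  [0, 2, -49.5, -1, -2],
  [0, 4, -49.5, -0.5, -1.5],
  [0, 5.5, -49.5, -1, -2],
  [0, 7, -49.5, -0.5, -1.5],
  [0, 0, 0, 46, 0],
  [0, 0, 0, 46.5, 0],
  [0, 0, 0, 46, 0],
  [0, 0, 0, 46.5, 0],
  [0, 0, 0, 11, 0],
  [0, 0, 0, 11, 0],
  [0, 0, 0, 8, 0],
  [0, 0, 0, 0, 0],
])

```text
t: 15.9
tool_pos: [0.5389, 0.3794, -0.0187]
tool_rot: [-3.141, 0.006, -0.002]
contact_force: [-0.3, -0.8, -0.7]
opening: 0.0272
grip_force: 40.3
```

Run:
```python
from plan import *
plan([(.5,540,379,13,0,3),(.5,540,379,210,0,5),(.6,597,0,200,3.4,1),(.6,597,0,57.5,3.4,4),(.6,597,0,57.5,3.4,1),(0,597,0,57.5,3.4,4)],step=50)
```

```text
t 15.90 pos [538.9 379.4  13.6] head -0.21 open 27.2
[[0.5,0.5,0,0,0],[0.5,0.5,0,0.5,0],[0.5,0,0.5,0,0],[0.5,0,0,-39.5,0],[0.5,0,0,-39.5,0],[0.5,0,0,-39.5,0],[0.5,0,0,-39,0],[0.5,0,0,-39.5,0],[0.6,7.5,47.5,1.5,-0.5],[0.6,7,47.5,1,-0.5],[0.6,6.5,47.5,1.5,-0.5],[0.6,6,47.5,1,-0.5]]
[[0.6,5.5,47.5,1.5,-0.5],[0.6,5,47.5,1,-0.5],[0.6,5,47.5,1.5,-0.5],[0.6,4.5,47.5,1,0],[0.6,0,0,35.5,0],[0.6,0,0,35.5,0],[0.6,0,0,36,0],[0.6,0,0,35.5,0],[0.6,0,0,0,0],[0,0,0,0,0],[0,0,0,0,0],[0,0,0,0,0]]
[[0,0,0,0,0]]
end [5.971e+02 2.000e-01 5.760e+01] 3.29
```

Request:
servo_tool([
  [0.5, 0, 0, 0, 0],
  [0.5, 0, 0, 0, 0],
  [0.5, 0, 0, -39.5, 0],
  [0.5, 0, 0, -39.5, 0],
  [0.5, 0, 0, -39.5, 0],
  [0.5, 0, 0, -39, 0],
  [0.5, 0, 0, -39.5, 0],
  [0.6, 7.5, 47.5, 1.5, -0.5],
  [0.6, 7, 47.5, 1, -0.5],
  [0.6, 6.5, 47.5, 1.5, -0.5],
  [0.6, 6, 47.5, 1, -0.5],
  [0.6, 5.5, 47.5, 1.5, -0.5],
])

```text
t: 17.4
tool_pos: [0.5744, 0.1405, 0.1716]
tool_rot: [-3.141, -0.063, -0.002]
contact_force: [-0.5, 0.3, -0.7]
opening: 0.0514
grip_force: 0.0
```

Request:
servo_tool([
  [0.6, 5, 47.5, 1, -0.5],
  [0.6, 5, 47.5, 1.5, -0.5],
  [0.6, 4.5, 47.5, 1, 0],
  [0.6, 0, 0, 35.5, 0],
  [0.6, 0, 0, 35.5, 0],
  [0.6, 0, 0, 36, 0],
  [0.6, 0, 0, 35.5, 0],
  [0.6, 0, 0, 0, 0],
  [0.6, 0, 0, 0, 0],
])

```text
t: 18.52
tool_pos: [0.596, 0.0003, 0.0259]
tool_rot: [3.14, 0.09, 0.001]
contact_force: [0.4, 0.6, -0.1]
opening: 0.0514
grip_force: 0.0
```

Run:
```python
from plan import *
o,p,h=pose();print(p,h)
```

```text
[5.96022849e+02 3.27081085e-01 5.81670867e+01] 3.293430407974387
```

Request:
servo_tool([
  [0, 0, 0, 0, 0],
  [0, 0, 0, 0, 0],
  [0, 0, 0, 0, 0],
  [0, 0, 0, -10, 0],
  [0, 0, 0, -40, 0],
  [0, 0, 0, -40, 0],
  [0, 0, 0, -40, 0],
  [0, 0, 0, -20, 0],
])

```text
t: 19.52
tool_pos: [0.5964, 0.0003, 0.1778]
tool_rot: [3.14, 0.09, 0.005]
contact_force: [-0.4, 0.6, -1.3]
opening: 0.0274
grip_force: 40.4
```

Run:
```python
from plan import *
plan([(0,436,405,205,0,1),(0,436,405,40,0,4),(0,436,405,9,0,3),(0,436,405,9,0,1),(.5,436,405,9,0,2),(.5,436,405,210,0,5),(.6,602.5,-97.5,200,-2.4,1),(.6,602.5,-97.5,57.5,-2.4,4),(.6,602.5,-97.5,57.5,-2.4,2)],step=50)
```

```text
t 19.52 pos [5.964e+02 3.000e-01 2.101e+02] head 3.29 open 27.4
[[0,-15,-46,0.5,0.5],[0,-15.5,-46,0.5,0.5],[0,-16,-45.5,0.5,0.5],[0,-16.5,-45.5,0.5,0.5],[0,-17,-45.5,0.5,0.5],[0,-17,-45,0.5,0],[0,-17.5,-45,0.5,0.5],[0,-17.5,-45,1,0],[0,-17.5,-45,0.5,0.5],[0,0,0,41.5,0],[0,0,0,41,0],[0,0,0,41.5,0]]
[[0,0,0,41,0],[0,0,0,10.5,0],[0,0,0,10.5,0],[0,0,0,10,0],[0,0,0,0,0],[0.5,0,0,0,0],[0.5,0,0,0,0],[0.5,0,0,-40,0],[0.5,0,0,-40,0],[0.5,0,0,-40.5,0],[0.5,0,0,-40,0],[0.5,0,0,-40.5,0]]
[[0.6,15.5,45.5,1,0],[0.6,15.5,45.5,1,0],[0.6,15,45.5,1,0],[0.6,15.5,45.5,1,0.5],[0.6,15.5,45.5,1,0],[0.6,15.5,45.5,1,0.5],[0.6,16,45.5,1,0],[0.6,16,45.5,1,0.5],[0.6,16.5,45,0.5,0],[0.6,16.5,45.5,1,0.5],[0.6,17,45,0.5,0],[0.6,0,0,35.5,0]]
[[0.6,0,0,35.5,0],[0.6,0,0,36,0],[0.6,0,0,35.5,0],[0.6,0,0,0,0],[0.6,0,0,0,0]]
end [602.5 -97.5  57.6] -2.21
```

Request:
servo_tool([
  [0, -15, -46, 0.5, 0.5],
  [0, -15.5, -46, 0.5, 0.5],
  [0, -16, -45.5, 0.5, 0.5],
  [0, -16.5, -45.5, 0.5, 0.5],
  [0, -17, -45.5, 0.5, 0.5],
  [0, -17, -45, 0.5, 0],
  [0, -17.5, -45, 0.5, 0.5],
  [0, -17.5, -45, 1, 0],
  [0, -17.5, -45, 0.5, 0.5],
  [0, 0, 0, 41.5, 0],
  [0, 0, 0, 41, 0],
  [0, 0, 0, 41.5, 0],
])

```text
t: 21.02
tool_pos: [0.4343, 0.4045, 0.0436]
tool_rot: [3.14, -0.005, -0.002]
contact_force: [0.7, 0.8, -1.0]
opening: 0.0276
grip_force: 40.5
```

Request:
servo_tool([
  [0, 0, 0, 41, 0],
  [0, 0, 0, 10.5, 0],
  [0, 0, 0, 10.5, 0],
  [0, 0, 0, 8, 0],
  [0, 0, 0, 0, 0],
  [0.5, 0, 0, 0, 0],
  [0.5, 0, 0, 0, 0],
  [0.5, 0, 0, -40, 0],
  [0.5, 0, 0, -40, 0],
  [0.5, 0, 0, -40.5, 0],
  [0.5, 0, 0, -40, 0],
  [0.5, 0, 0, -38, 0],
])

```text
t: 22.52
tool_pos: [0.4354, 0.405, 0.1766]
tool_rot: [-3.141, 0.006, -0.002]
contact_force: [0.6, 0.8, 0.6]
opening: 0.0426
grip_force: 0.0
```

Request:
servo_tool([
  [0.6, 15.5, 45.5, 1, 0],
  [0.6, 15.5, 45.5, 1, 0],
  [0.6, 15, 45.5, 1, 0],
  [0.6, 15.5, 45.5, 1, 0.5],
  [0.6, 15.5, 45.5, 1, 0],
  [0.6, 15.5, 45.5, 1, 0.5],
  [0.6, 16, 45.5, 1, 0],
  [0.6, 16, 45.5, 1, 0.5],
  [0.6, 16.5, 45, 0.5, 0],
  [0.6, 16.5, 45.5, 1, 0.5],
  [0.6, 17, 45, 0.5, 0],
  [0.6, 0, 0, 0, 0],
])

```text
t: 24.02
tool_pos: [0.6022, -0.1003, 0.1648]
tool_rot: [3.14, -0.067, 0.001]
contact_force: [1.2, -0.7, 0.8]
opening: 0.0512
grip_force: 0.0
```

Run:
```python
from plan import *
plan([(.6,602.5,-97.5,57.5,-2.4,4)])
```

```text
t 24.02 pos [ 602.2 -100.3  197.1] head -2.44 open 51.2
[[0.6,0,-0.5,35,0],[0.6,0,-1,35,0],[0.6,0,-0.5,35,0],[0.6,0,-1,34.5,0]]
end [602.3 -97.3  57.6] -2.44
```

Request:
servo_tool([
  [0.6, 0, 0, 35, 0],
  [0.6, 0, 0, 35, 0],
  [0.6, 0, 0, 35, 0],
  [0.6, 0, 0, 35.5, 0],
  [0.6, 0, 0, 0, 0],
  [0, 0, 0, 0, 0],
  [0, 0, 0, 0, 0],
  [0, 0, 0, 0, 0],
  [0, 0, 0, -10, 0],
  [0, 0, 0, -45, 0],
  [0, 0, 0, -45, 0],
  [0, 0, 0, -45, 0],
])

```text
t: 25.52
tool_pos: [0.6013, -0.0975, 0.1708]
tool_rot: [3.141, -0.061, 0.0]
contact_force: [0.7, 0.3, -0.9]
opening: 0.0279
grip_force: 40.1
```

Run:
```python
from plan import *
print(get_obs()["grip_force"])
plan([(0,436,350,205,0,1),(0,436,350,40,0,4),(0,436,350,9,0,3),(0,436,350,9,0,1),(.5,436,350,9,0,2),(.5,436,350,210,0,5),(.8,458,-24,220,3,1)],step=50)
```

```text
40.057668685913086
t 25.52 pos [601.3 -97.5 203.1] head -2.22 open 27.9
[[0,-20.5,-49,0,0],[0,-20,-49,0,-0.5],[0,-20,-49,-0.5,0],[0,-20,-49,0,-0.5],[0,-19.5,-49.5,-0.5,0],[0,-19.5,-49.5,0,-0.5],[0,-19,-49.5,-0.5,0],[0,-19,-49.5,0,-0.5],[0,-18,-49.5,-0.5,0],[0,0,0,41.5,0],[0,0,0,41,0],[0,0,0,41.5,0]]
[[0,0,0,41,0],[0,0,0,10.5,0],[0,0,0,10.5,0],[0,0,0,10,0],[0,0,0,0,0],[0.5,0,0,0,0],[0.5,0,0,0,0],[0.5,0,0,-40,0],[0.5,0,0,-40,0],[0.5,0,0,-40.5,0],[0.5,0,0,-40,0],[0.5,0,0,-40.5,0]]
[[0.8,3,46.5,-1,-0.5],[0.8,2.5,47,-1.5,-0.5],[0.8,2,47,-1,-0.5],[0.8,1.5,47,-1.5,-0.5],[0.8,1.5,46.5,-1,-0.5],[0.8,1,47,-1.5,0],[0.8,1,46.5,-1,-0.5],[0.8,0,47,-1.5,0]]
end [457.8 -24.1 220.1] 2.78
```

Request:
servo_tool([
  [0, -20.5, -49, 0, 0],
  [0, -20, -49, 0, -0.5],
  [0, -20, -49, -0.5, 0],
  [0, -20, -49, 0, -0.5],
  [0, -19.5, -49.5, -0.5, 0],
  [0, -19.5, -49.5, 0, -0.5],
  [0, -19, -49.5, -0.5, 0],
  [0, -19, -49.5, 0, -0.5],
  [0, -18, -49.5, -0.5, 0],
  [0, 0, 0, 41.5, 0],
  [0, 0, 0, 41, 0],
  [0, 0, 0, 41.5, 0],
])

```text
t: 27.02
tool_pos: [0.4363, 0.3503, 0.0464]
tool_rot: [-3.141, 0.005, -0.001]
contact_force: [-0.3, 0.8, -0.8]
opening: 0.0273
grip_force: 40.1
```

Request:
servo_tool([
  [0, 0, 0, 41, 0],
  [0, 0, 0, 10.5, 0],
  [0, 0, 0, 10.5, 0],
  [0, 0, 0, 9, 0],
  [0, 0, 0, 0, 0],
  [0.5, 0, 0, 0, 0],
  [0.5, 0, 0, 0, 0],
  [0.5, 0, 0, -40, 0],
  [0.5, 0, 0, -40, 0],
  [0.5, 0, 0, -40.5, 0],
  [0.5, 0, 0, -40, 0],
  [0.5, 0, 0, -39.5, 0],
])

```text
t: 28.52
tool_pos: [0.4366, 0.3503, 0.1787]
tool_rot: [-3.14, 0.006, -0.003]
contact_force: [-0.3, 0.7, -0.8]
opening: 0.0425
grip_force: 0.0
```

Request:
servo_tool([
  [0.8, 3, 46.5, -1, -0.5],
  [0.8, 2.5, 47, -1.5, -0.5],
  [0.8, 2, 47, -1, -0.5],
  [0.8, 1.5, 47, -1.5, -0.5],
  [0.8, 1.5, 46.5, -1, -0.5],
  [0.8, 1, 47, -1.5, 0],
  [0.8, 1, 46.5, -1, -0.5],
  [0.8, 0, 47, -1.5, 0],
  [0.8, 0, 0, 0, 0],
  [0.8, 0, 0, 0, 0],
])

```text
t: 29.78
tool_pos: [0.4583, -0.0239, 0.1866]
tool_rot: [-3.141, -0.076, -0.002]
contact_force: [0.1, 0.2, 0.0]
opening: 0.0683
grip_force: 0.0
```

Run:
```python
from plan import *
import cv2
s=get_image("scene");t=get_image("top")
hsv=cv2.cvtColor(t,cv2.COLOR_RGB2HSV);m=cv2.inRange(hsv,(22,140,90),(34,255,255))
n,_,st,ce=cv2.connectedComponentsWithStats(m)
for i in range(1,n):
    if st[i,4]>15: print(ce[i].round(1),st[i,4],bp("top",*ce[i],.033).round(3))
o,p,h=pose();print(p,h)
a=cv2.resize(t[200:320,90:250,::-1],(400,300),interpolation=cv2.INTER_CUBIC)
b=cv2.resize(s[140:260,220:380,::-1],(400,300),interpolation=cv2.INTER_CUBIC)
cv2.imwrite("pics/e1.png",np.hstack([a,b]))
plan([(.8,458,-24,104,3.2,4)])
```

```text
[136.  255.6] 132 [0.521 0.382 0.033]
[538.2 280.4] 1116 [ 0.432 -0.646  0.033]
[147.6 288.3] 135 [0.437 0.349 0.033]
[125.6 291. ] 132 [0.432 0.405 0.033]
[367.1 313.6] 27 [ 0.36  -0.206  0.033]
[345.1 331.1] 119 [ 0.319 -0.149  0.033]
[212.6 336.5] 901 [0.314 0.183 0.033]
[458.14610584 -23.1920871  218.51029986] 2.875607903784471
t 29.88 pos [458.1 -23.2 218.5] head 2.88 open 68.2
[[0.8,0,0,28.5,0],[0.8,0,0.5,28.5,0],[0.8,0,0,29,0],[0.8,0,0.5,28.5,-0.5]]
end [458.2 -24.2 104. ] 3.38
```

View pics/e1.png

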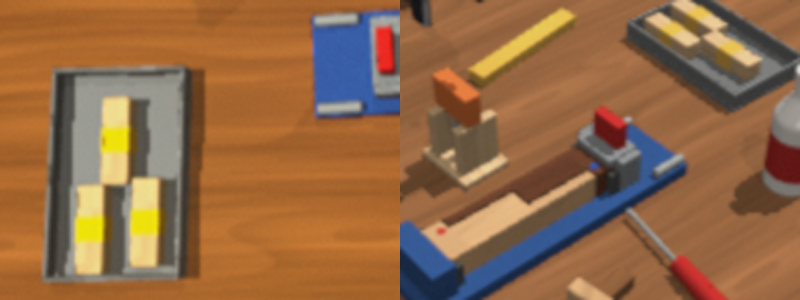

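All three blocks lie in the tray. Next is the stylus.

Request:
servo_tool([
  [0.8, 0, 0, 28.5, 0],
  [0.8, 0, 0.5, 28.5, 0],
  [0.8, 0, 0, 29, 0],
  [0.8, 0, 0, 28.5, -0.5],
  [0.8, 0, 0, 16, 0],
  [0.8, 0, 0, 0, 0],
  [0.8, 0, 0, 0, 0],
  [0.0, 0, 0, 0, 0],
  [0.0, 0, 0, 0, 0],
  [0.0, 0, 0, 0, 0],
  [0, 0, 0, 0, 0],
  [0, 0, 0, 0, 0],
], force=70)

```text
t: 31.38
tool_pos: [0.4588, -0.0248, 0.0563]
tool_rot: [3.14, 0.09, 0.002]
contact_force: [-0.3, 0.1, 6.2]
opening: 0.0232
grip_force: 68.6
```

Run:
```python
from plan import *
o,p,h=pose();print(p.round(2),h,o["opening"],o["contact_force"],o["wrist_torque"])
```

```text
[458.84 -24.82  88.6 ] 3.287627565263245 0.023215894155933895 [-0.3194227   0.06730911  6.18753102] [ 0.05652604  0.08298665 -0.0185543 ]
```

Run:
```python
from plan import *
plan([(0,458.8,-24.8,198,None,4),(0,594.5,-130.7,198,None,5),(0,594.5,-130.7,137.6,None,4)],step=30)
```

```text
t 31.38 pos [458.8 -24.8  88.6] head 3.29 open 23.2
[[0,0,0,-27.5,0],[0,0,0,-27.5,0],[0,0,0,-27,0],[0,0,0,-27.5,0],[0,26,22.5,0,0],[0,26,22.5,0,0],[0,26,23,0,0],[0,25.5,22.5,0,0],[0,26,23,0,0],[0,0,0,15,0],[0,0,0,15,0],[0,0,0,15,0]]
[[0,0,0,15.5,0]]
end [ 594.6 -130.7  137.6] 3.29
```

Request:
servo_tool([
  [0, 0, 0, -27.5, 0],
  [0, 0, 0, -27.5, 0],
  [0, 0, 0, -27, 0],
  [0, 0, 0, -27.5, 0],
  [0, 26, 22.5, 0, 0],
  [0, 26, 22.5, 0, 0],
  [0, 26, 23, 0, 0],
  [0, 25.5, 22.5, 0, 0],
  [0, 26, 23, 0, 0],
  [0, 0, 0, 20, 0],
  [0, 0, 0, 20, 0],
  [0, 0, 0, 20, 0],
])

```text
t: 32.88
tool_pos: [0.5922, -0.1295, 0.1021]
tool_rot: [-3.139, -0.091, 0.004]
contact_force: [-0.3, -0.3, -2.2]
opening: 0.0236
grip_force: 68.3
```

Run:
```python
from plan import *
import cv2
s=get_image("scene");s=get_image("scene");t=get_image("top");cv2.imwrite("raw_s4.png",s[:,:,::-1])
F=np.mean([(get_image("top"),get_obs()["contact_force"])[1] for _ in range(6)],0);print("force",F)
o,p,h=pose();print(p.round(2),h,o["opening"])
f=lambda im,x,y:cv2.resize(im[y:y+75,x:x+50,::-1],(400,600),interpolation=cv2.INTER_CUBIC)
N=p+[-1,0,-74.6]
for n in("scene","top"):print(n,"nib pred",proj(n,[N/1e3])[0],"seam0 pred",proj(n,[[.5935,-.1307,.056]])[0])
u,v=proj("scene",[N/1e3])[0].astype(int);u-=25;v-=45;a=f(s,u,v)
u2,v2=proj("top",[N/1e3])[0].astype(int);u2-=25;v2-=37;b=f(t,u2,v2);print(u,v,u2,v2)
cv2.imwrite("pics/e2.png",np.hstack([a,b]))
```

```text
force [ 0.26917359 -0.19989779 -1.33048101]
[ 594.66 -130.7   138.53] 3.2941387767305024 0.023606822276229764
scene nib pred [238.73604955 228.32662323] seam0 pred [238.9179399  230.31385894]
top nib pred [334.14048196 220.97852852] seam0 pred [333.77388704 221.52473714]
213 183 309 183
```

View pics/e2.png

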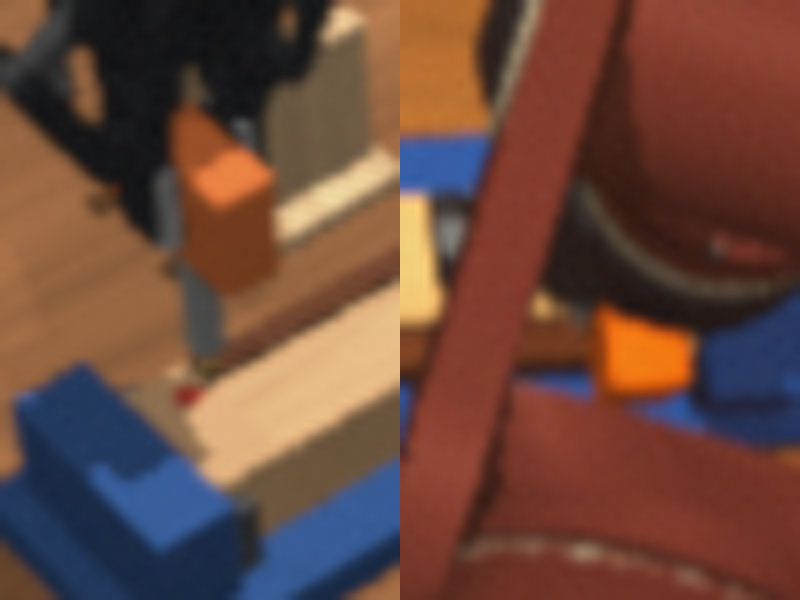

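Nib at (207,370) sits right above the seam next to the red dot. Now I'll check the dots in the rail frame and plan the descent and trace.

Run:
```python
from plan import *
a=np.radians(2.0);o=np.array([.6043,-.0403]);R=np.array([[np.cos(a),-np.sin(a)],[np.sin(a),np.cos(a)]])
for n,u,v in(("red",664,159),("blue",272,130),("s2",470,170),("s3",467,118)):
    P=bp("top",205+(u+.5)/5-.5,190+(v+.5)/5-.5,.056);print(n,((P[:2]-o)@R*1e3).round(1))
# fresh full-res colour centroids in the saved unobstructed top0 and scene s4
import cv2
for f,n in(("raw_top2.png","top"),("raw_scene2.png","scene"),("raw_top0.png","top")):
    im=cv2.imread(f).astype(int);b,g,r=im[...,0],im[...,1],im[...,2]
    for nm,m,q in(("red",(r>150)&(g<110)&(b<100),(-14,-100)),("blue",(b>170)&(r<90)&(g<120),(14,100))):
        W=np.r_[o+R@(np.array(q)/1e3),.056];c=proj(n,[W])[0]
        v,u=np.nonzero(m);k=(abs(u-c[0])<6)&(abs(v-c[1])<6)
        if k.sum(): P=bp(n,u[k].mean(),v[k].mean(),.056);print(f,nm,k.sum(),((P[:2]-o)@R*1e3).round(1))
```

```text
red [-14.2 -99.3]
blue [ 13.2 100.3]
s2 [-13.8   0.2]
s3 [13.3 -0.1]
raw_top2.png red 6 [-14.4 -98.2]
raw_top2.png blue 6 [ 13.5 100.3]
raw_scene2.png red 16 [-29.1 -98.1]
raw_top0.png red 7 [-13.8 -98.3]
raw_top0.png blue 6 [ 13.5 100.3]
```

Request:
servo_tool([
  [0, 0, 0, 4, 0],
  [0, 0, 0, 4, 0],
  [0, 0, 0, 3, 0],
  [0, 0, 0, 2.4, 0],
  [0, 0, 0, 0, 0],
  [0, 0, 0, 0, 0],
])

```text
t: 34.08
tool_pos: [0.5941, -0.1306, 0.0918]
tool_rot: [3.14, 0.09, 0.001]
contact_force: [0.9, 0.7, 0.3]
opening: 0.0231
grip_force: 68.3
```

Run:
```python
from plan import *
F=np.mean([(get_image("top"),get_obs()["contact_force"])[1] for _ in range(10)],0);print("force",F)
o,p,h=pose();print(p.round(2),"nib z",p[2]-74.6,h)
```

```text
force [ 0.37068043 -0.24825817  0.72522631]
[ 594.02 -130.56  123.89] nib z 49.29384637057261 3.2918053238443425
```

Force rise of about 2.1 N means about 6 mm of nib travel, which is mid-range. The dots match the rail frame. Trace next.

Run:
```python
import numpy as np
d=np.radians(3.29-2.0)
# rail-frame moves in tool axes: rail y -> (sin d,-cos d), rail x -> (cos d, sin d)
for n,v in(("y2.5",(2.5*np.sin(d),-2.5*np.cos(d))),("x2.545",(28/11*np.cos(d),28/11*np.sin(d)))): print(n,np.round(v,3))
```

```text
y2.5 [ 0.056 -2.499]
x2.545 [2.545 0.057]
```

Request:
servo_tool([
  [0, 0.06, -2.5, 0, 0],
  [0, 0.06, -2.5, 0, 0],
  [0, 0.06, -2.5, 0, 0],
  [0, 0.06, -2.5, 0, 0],
  [0, 0.06, -2.5, 0, 0],
  [0, 0.06, -2.5, 0, 0],
  [0, 0.06, -2.5, 0, 0],
  [0, 0.06, -2.5, 0, 0],
  [0, 0.06, -2.5, 0, 0],
  [0, 0.06, -2.5, 0, 0],
  [0, 0.06, -2.5, 0, 0],
  [0, 0.06, -2.5, 0, 0],
])

```text
t: 36.08
tool_pos: [0.5929, -0.1003, 0.0915]
tool_rot: [-3.14, -0.09, 0.0]
contact_force: [0.2, -0.6, 0.8]
opening: 0.0232
grip_force: 68.4
```

Request:
servo_tool([
  [0, 0.06, -2.5, 0, 0],
  [0, 0.06, -2.5, 0, 0],
  [0, 0.06, -2.5, 0, 0],
  [0, 0.06, -2.5, 0, 0],
  [0, 0.06, -2.5, 0, 0],
  [0, 0.06, -2.5, 0, 0],
  [0, 0.06, -2.5, 0, 0],
  [0, 0.06, -2.5, 0, 0],
  [0, 0.06, -2.5, 0, 0],
  [0, 0.06, -2.5, 0, 0],
  [0, 0.06, -2.5, 0, 0],
  [0, 0.06, -2.5, 0, 0],
])

```text
t: 37.58
tool_pos: [0.5919, -0.0703, 0.0915]
tool_rot: [-3.14, -0.09, 0.0]
contact_force: [0.5, -1.3, 1.2]
opening: 0.0231
grip_force: 68.4
```

Run:
```python
from plan import *
F=np.mean([(get_image("top"),get_obs()["contact_force"])[1] for _ in range(4)],0);print("force",F)
o,p,h=pose();a=np.radians(2);d=p[:2]-[605.0,-40.3];print(p.round(2),"nib z",p[2]-74.6,h,"rail xy",d[0]*np.cos(a)+d[1]*np.sin(a),-d[0]*np.sin(a)+d[1]*np.cos(a))
```

```text
force [-0.06794106  0.40274336  0.39121519]
[591.85 -69.91 123.73] nib z 49.12788614030018 3.296175239332535 rail xy -14.174464980661035 -29.12955283679324
```

Request:
servo_tool([
  [0, 0.06, -2.45, 0, 0],
  [0, 0.06, -2.45, 0, 0],
  [0, 0.06, -2.45, 0, 0],
  [0, 0.06, -2.45, 0, 0],
  [0, 0.06, -2.45, 0, 0],
  [0, 0.06, -2.45, 0, 0],
  [0, 0.06, -2.45, 0, 0],
  [0, 0.06, -2.45, 0, 0],
  [0, 0.06, -2.45, 0, 0],
  [0, 0.06, -2.45, 0, 0],
  [0, 0.06, -2.45, 0, 0],
  [0, 0.06, -2.3, 0, 0],
])

```text
t: 39.28
tool_pos: [0.5909, -0.0411, 0.0915]
tool_rot: [-3.14, -0.09, 0.0]
contact_force: [0.1, -0.7, 0.7]
opening: 0.0232
grip_force: 68.4
```

Request:
servo_tool([
  [0, 0, 0, 0, 0],
  [0, 2.55, 0.06, 0, 0],
  [0, 2.55, 0.06, 0, 0],
  [0, 2.55, 0.06, 0, 0],
  [0, 2.55, 0.06, 0, 0],
  [0, 2.55, 0.06, 0, 0],
  [0, 2.55, 0.06, 0, 0],
  [0, 2.55, 0.06, 0, 0],
  [0, 2.55, 0.06, 0, 0],
  [0, 2.55, 0.06, 0, 0],
  [0, 2.55, 0.06, 0, 0],
  [0, 2.55, 0.06, 0, 0],
])

```text
t: 40.78
tool_pos: [0.6192, -0.0403, 0.0915]
tool_rot: [3.14, 0.09, 0.0]
contact_force: [-1.7, -0.7, 1.0]
opening: 0.0234
grip_force: 68.4
```

```bash
cat > st.py <<'E'
from plan import *
F=np.mean([(get_image("top"),get_obs()["contact_force"])[1] for _ in range(4)],0);print("force",F)
o,p,h=pose();a=np.radians(2);d=p[:2]-[605.0,-40.3];print(p.round(2),"nib z",p[2]-74.6,h,"rail xy",d[0]*np.cos(a)+d[1]*np.sin(a),-d[0]*np.sin(a)+d[1]*np.cos(a))
E
python3 st.py
```

```text
force [0.07352936 0.17078317 0.68981257]
[619.66 -40.32 124.15] nib z 49.549527912372355 3.290481103266292 rail xy 14.650478742585706 -0.5329380584670742
```

Request:
servo_tool([
  [0, 0, -2.5, 0, 0],
  [0, 0, -2.5, 0, 0],
  [0, 0, -2.5, 0, 0],
  [0, 0, -2.5, 0, 0],
  [0, 0, -2.5, 0, 0],
  [0, 0, -2.5, 0, 0],
  [0, 0, -2.5, 0, 0],
  [0, 0, -2.5, 0, 0],
  [0, 0.06, -2.5, 0, 0],
  [0, 0.06, -2.5, 0, 0],
  [0, 0.06, -2.5, 0, 0],
  [0, 0.06, -2.5, 0, 0],
])

```text
t: 42.48
tool_pos: [0.6175, -0.0102, 0.0915]
tool_rot: [-3.14, -0.09, 0.0]
contact_force: [0.4, -2.2, 0.4]
opening: 0.0234
grip_force: 68.4
```

Request:
servo_tool([
  [0, 0.06, -2.5, 0, 0],
  [0, 0.06, -2.5, 0, 0],
  [0, 0.06, -2.5, 0, 0],
  [0, 0.06, -2.5, 0, 0],
  [0, 0.06, -2.5, 0, 0],
  [0, 0.06, -2.5, 0, 0],
  [0, 0.06, -2.5, 0, 0],
  [0, 0.06, -2.5, 0, 0],
  [0, 0.06, -2.5, 0, 0],
  [0, 0.06, -2.5, 0, 0],
  [0, 0.06, -2.5, 0, 0],
  [0, 0.06, -2.5, 0, 0],
])

```text
t: 43.98
tool_pos: [0.6165, 0.0198, 0.0915]
tool_rot: [3.14, 0.09, -0.0]
contact_force: [-1.1, -1.5, 0.7]
opening: 0.0235
grip_force: 68.4
```

Request:
servo_tool([
  [0, 0.06, -2.5, 0, 0],
  [0, 0.06, -2.5, 0, 0],
  [0, 0.06, -2.5, 0, 0],
  [0, 0.06, -2.5, 0, 0],
  [0, 0.06, -2.5, 0, 0],
  [0, 0.06, -2.5, 0, 0],
  [0, 0.06, -2.5, 0, 0],
  [0, 0.06, -2.5, 0, 0],
  [0, 0.06, -2.5, 0, 0],
  [0, 0.06, -2.5, 0, 0],
  [0, 0.06, -2.5, 0, 0],
  [0, 0.06, -2.5, 0, 0],
])

```text
t: 45.48
tool_pos: [0.6155, 0.0498, 0.0915]
tool_rot: [-3.14, -0.09, -0.0]
contact_force: [-0.2, -0.8, 2.0]
opening: 0.0234
grip_force: 68.4
```

```bash
python3 st.py
```

```text
force [-0.19499495  0.7165704   0.86432799]
[615.45  50.25 123.8 ] nib z 49.19548908813752 3.29196932424632 rail xy 13.599942300516965 90.12606684891541
```

Run:
```python
from plan import *
plan([(0,615.4,51.3,123.8,None,1),(0,615.4,51.3,200,None,4),(0,458.8,-24.8,200,None,6)],step=30)
```

```text
t 45.67 pos [615.4  50.2 123.8] head 3.29 open 23.1
[[0,0,-1,0,0],[0,0,0,-19,0],[0,0,0,-19,0],[0,0,0,-19,0],[0,0,0,-19,0],[0,-27,11,0,0],[0,-26.5,11,0,0],[0,-27,11,0,0],[0,-26.5,11.5,0,0],[0,-27,11,0,0],[0,-26.5,11.5,0,0]]
end [459.  -24.9 199.8] 3.29
```

Request:
servo_tool([
  [0, 0, -1, 0, 0],
  [0, 0, 0, -19, 0],
  [0, 0, 0, -19, 0],
  [0, 0, 0, -19, 0],
  [0, 0, 0, -19, 0],
  [0, -27, 11, 0, 0],
  [0, -26.5, 11, 0, 0],
  [0, -27, 11, 0, 0],
  [0, -26.5, 11.5, 0, 0],
  [0, -27, 11, 0, 0],
  [0, -26.5, 11.5, 0, 0],
  [0, 0, 0, 0, 0],
])

```text
t: 47.18
tool_pos: [0.4584, -0.026, 0.1684]
tool_rot: [3.14, 0.088, 0.002]
contact_force: [0.4, -0.0, -1.7]
opening: 0.023
grip_force: 68.3
```

Run:
```python
from plan import *
get_image("top");get_image("top")
plan([(0,458.8,-24.8,110,None,3),(0,458.8,-24.8,89.5,None,5)],step=30)
```

```text
t 47.27 pos [459.6 -25.5 200.8] head 3.27 open 23.5
[[0,0,0,22.5,0],[0,0,-0.5,23,0],[0,-0.5,0,22.5,0],[0,0,-0.5,23,0],[0,0,0,4,0],[0,0,0,4,0],[0,0,0,4,0],[0,0,0,4,0],[0,0,0,4.5,0]]
end [459.  -24.6  89.3] 3.27
```

Request:
servo_tool([
  [0, 0, 0, 22.5, 0],
  [0, 0, 0, 23, 0],
  [0, 0, 0, 22.5, 0],
  [0, 0, 0, 23, 0],
  [0, 0, 0, 4, 0],
  [0, 0, 0, 4, 0],
  [0, 0, 0, 4, 0],
  [0, 0, 0, 4, 0],
  [0, 0, 0, 3.5, 0],
  [0, 0, 0, 0, 0],
  [0, 0, 0, 0, 0],
])

```text
t: 48.65
tool_pos: [0.4591, -0.0255, 0.0571]
tool_rot: [3.14, 0.09, 0.0]
contact_force: [-0.3, -0.5, -1.6]
opening: 0.0228
grip_force: 68.3
```

```bash
python3 st.py
```

```text
force [-0.20776769 -0.07180879 -1.77905821]
[459.17 -25.51  89.47] nib z 14.86603251294676 3.2909211161683194 rail xy -145.2275520493989 19.873251871368424
```

Request:
servo_tool([
  [0, 0, 0, 0.9, 0],
  [0, 0, 0, 0.3, 0],
  [0, 0, 0, 0, 0],
  [0.5, 0, 0, 0, 0],
  [0.8, 0, 0, 0, 0],
  [0.8, 0, 0, 0, 0],
  [0.8, 0, 0, -15, 0],
  [0.8, 0, 0, -30, 0],
  [0.8, 0, 0, -40, 0],
  [0.8, 0, 0, -40, 0],
  [0.8, 0, 0, 0, 0],
])

```text
t: 50.22
tool_pos: [0.4619, -0.0261, 0.1865]
tool_rot: [3.138, 0.09, 0.015]
contact_force: [-0.3, -0.3, -0.3]
opening: 0.0683
grip_force: 0.0
```

Run:
```python
from plan import *
import cv2
s=get_image("scene");cv2.imwrite("raw_s5.png",s[:,:,::-1]);t=get_image("top")
def blobs(n,im,lo,hi,z,mn=15):
    m=cv2.inRange(cv2.cvtColor(im,cv2.COLOR_RGB2HSV),lo,hi);k,_,st,ce=cv2.connectedComponentsWithStats(m)
    for i in range(1,k):
        if st[i,4]>mn: print(n,ce[i].round(1),st[i].tolist())
blobs("scene orange now",s,(5,180,120),(14,255,255),.1,60)
o=cv2.imread("raw_scene0.png")[:,:,::-1]
blobs("scene orange t0",np.ascontiguousarray(o),(5,180,120),(14,255,255),.1,60)
# handle top pixels, red
plan([(.8,460,-25,230,0,1),(.5,600,97.1,230,2,1),(.5,600,97.1,80,2,4)],step=50)
```

```text
scene orange now [242.  174.6] [233, 168, 19, 14, 125]
scene orange t0 [242.  174.5] [234, 168, 18, 14, 118]
t 50.33 pos [459.3 -25.5 213.9] head 3.29 open 68.6
[[0.8,0.5,-0.5,-16,3.5],[0.5,35,-30.5,0,-0.5],[0.5,35,-30.5,0,-0.5],[0.5,35.5,-30,0,-0.5],[0.5,36,-29.5,0,-0.5],[0.5,0,0,37.5,0],[0.5,0,0,37.5,0],[0.5,0,0,37.5,0],[0.5,0,0,37.5,0]]
end [600.1  96.9  79.9] 1.79
```

Request:
servo_tool([
  [0.5, 0.5, -0.5, -16, 1.5],
  [0.5, 35, -30.5, 0, 0],
  [0.5, 35, -30.5, 0, 0],
  [0.5, 35, -30.5, 0, 0],
  [0.5, 35, -30.5, 0, 0],
  [0.5, 0, 0, 37.5, 0],
  [0.5, 0, 0, 37.5, 0],
  [0.5, 0, 0, 37.5, 0],
  [0.5, 0, 0, 38, 0],
  [0.5, 0, 0, 0, 0],
  [0.5, 0, 0, 0, 0],
])

```text
t: 51.7
tool_pos: [0.5965, 0.1014, 0.0477]
tool_rot: [-3.141, -0.049, -0.002]
contact_force: [-0.6, 0.1, 0.1]
opening: 0.0429
grip_force: 0.0
```

Request:
servo_tool([
  [0, 0, 0, 0, 0],
  [0, 0, 0, 0, 0],
  [0, 0, 0, 0, 0],
  [0, 0, 0, 0, 0],
  [0, 0, 0, 0, 0],
], force=60)

```text
t: 52.32
tool_pos: [0.5975, 0.1003, 0.0493]
tool_rot: [3.139, 0.05, 0.006]
contact_force: [-0.8, -4.3, 7.0]
opening: 0.0149
grip_force: 60.5
```

```bash
python3 st.py; python3 -c "
from plan import *
print(get_obs()['opening'],get_obs()['grip_force'])"
```

```text
force [-1.55561619 -3.9894715   6.19320217]
[597.53 100.36  81.65] nib z 7.0481474838593385 1.8117684654978545 rail xy -2.5527285969907494 140.83122519893007
0.01440288598145406 60.525861382484436
```

Request:
servo_tool([
  [0, 0, -2, 0, 0],
  [0, 0, -4, 0, 0],
  [0, 0, -4, 0, 0],
  [0, 0, -4, 0, 0],
  [0, 0, -4, 0, 0],
  [0, 0, -4, 0, 0],
  [0, 0, -4, 0, 0],
  [0, 0, -4, 0, 0],
  [0, 0, -4, 0, 0],
  [0, 0, -4, 0, 0],
  [0, 0, -4, 0, 0],
  [0, 0, 0, 0, 0],
])

```text
t: 54.02
tool_pos: [0.596, 0.1427, 0.0493]
tool_rot: [3.14, 0.05, 0.006]
contact_force: [-1.6, -3.2, 5.7]
opening: 0.0149
grip_force: 60.6
```

```bash
python3 st.py
```

```text
force [-2.27266071 -3.59201578  6.96548683]
[595.99 142.74  81.65] nib z 7.054401177568764 1.8156273672836998 rail xy -2.6195982663061184 183.24046770474737
```

Run:
```python
from plan import *
B=[(80,50,35),(80,-50,35),(60,-50,35),(60,50,35),(-60,50,35),(-60,-50,35),(-80,-50,35),(-80,50,35)]
D=[(105,50,10),(105,-50,10),(-105,-50,10),(-105,50,10)]
k=(390,212,5)
T=[("top",k,[(72,118),(262,88),(264,120),(78,148),(127,382),(318,354),(322,388),(132,415)]+[(48,72),(232,45),(313,440),(126,468)],B+D)]
S=[("scene",(25,215,5),[(752,228),(597,325),(577,315),(732,208),(617,92),(463,178),(445,163),(600,77)],B)]
for c,f in((T,3),(S,3),(T+S,4),(T+S,3)):
    x,m=fit(c,[.487,-.372,.1,0],free=f);print(x[:2]*1e3,np.degrees(x[2]),x[3]*1e3,m)
plan([(.5,596,142.7,81.6,None,2),(.9,596,142.7,210,None,4),(1,604.5,-40.3,210,92,10),(1,604.5,-40.3,22,92,5),(1,604.5,-40.3,22,92,2)],step=50)
```

```text
[ 486.31219833 -371.91967031] 6.783023962336026 0.0 1.4644889262788183
[ 491.10565322 -370.83115694] 6.763132517487402 0.0 1.477810061820179
[ 486.70556314 -372.2286312 ] 6.68527239998196 -3.3241257547286875 1.8688131068630014
[ 487.14543267 -371.57923328] 6.689930135948681 0.0 1.865833028972304
t 54.23 pos [596.  142.7  81.7] head 1.82 open 14.8
[[0.5,0,0,0,0],[0.5,0,0,0,0],[0.9,0,0,-32,0],[0.9,0,0,-32,0],[0.9,0,0,-32,0],[0.9,0,0,-32.5,0],[1,0,15.5,0,-7.5],[1,-1.5,15,0,-7.5],[1,-3.5,15,0,-7.5],[1,-5.5,14,0,-7.5],[1,-7.5,13.5,0,-7.5],[1,-9,12,0,-7.5]]
[[1,-10.5,11,0,-7.5],[1,-12,9.5,0,-7.5],[1,-13,8,0,-7.5],[1,-14,6,0,-7.5],[1,-15,4,0,-7.5],[1,-15,2,0,-7.5],[1,0,0,37.5,0],[1,0,0,37.5,0],[1,0,0,37.5,0],[1,0,0,38,0],[1,0,0,37.5,0],[1,0,0,0,0]]
[[1,0,0,0,0]]
end [604.7 -40.2  22.2] 91.82
```

Request:
servo_tool([
  [0.5, 0, 0, 0, 0],
  [0.5, 0, 0, 0, 0],
  [0.9, 0, 0, -32, 0],
  [0.9, 0, 0, -32, 0],
  [0.9, 0, 0, -32, 0],
  [0.9, 0, 0, -32.5, 0],
  [1, 0, 15.5, 0, -7.5],
  [1, -1.5, 15, 0, -7.5],
  [1, -3.5, 15, 0, -7.5],
  [1, -5.5, 14, 0, -7.5],
  [1, -7.5, 13.5, 0, -7.5],
  [1, -9, 12, 0, -7.5],
])

```text
t: 55.72
tool_pos: [0.5987, 0.0518, 0.1745]
tool_rot: [-2.88, -1.254, 0.0]
contact_force: [0.1, 0.3, 0.3]
opening: 0.0853
grip_force: 0.0
```

Request:
servo_tool([
  [1, -10.5, 11, 0, -7.5],
  [1, -12, 9.5, 0, -7.5],
  [1, -13, 8, 0, -7.5],
  [1, -14, 6, 0, -7.5],
  [1, -15, 4, 0, -7.5],
  [1, -15, 2, 0, -7.5],
  [1, 0, 0, 37.5, 0],
  [1, 0, 0, 37.5, 0],
  [1, 0, 0, 30, 0],
  [1, 0, 0, 0, 0],
  [1, 0, 0, 0, 0],
])

```text
t: 57.1
tool_pos: [0.6038, -0.0396, 0.0711]
tool_rot: [2.185, 2.255, 0.002]
contact_force: [0.6, -0.5, -0.4]
opening: 0.0855
grip_force: 0.0
```

Run:
```python
from plan import *
plan([(1,604.3,-40.3,22,92,5)],step=50)
import cv2
s=get_image("scene");cv2.imwrite("pics/e3.png",cv2.resize(s[130:280,170:370,::-1],(800,600),interpolation=cv2.INTER_CUBIC))
```

```text
t 57.10 pos [603.8 -39.6 103.4] head 91.79 open 85.5
[[1,0,0,16.5,0],[1,0,0,16,0],[1,0,0,16.5,0],[1,-0.5,0.5,16,0],[1,0,0,16.5,0]]
end [604.3 -40.1  21.9] 91.79
```

View pics/e3.png

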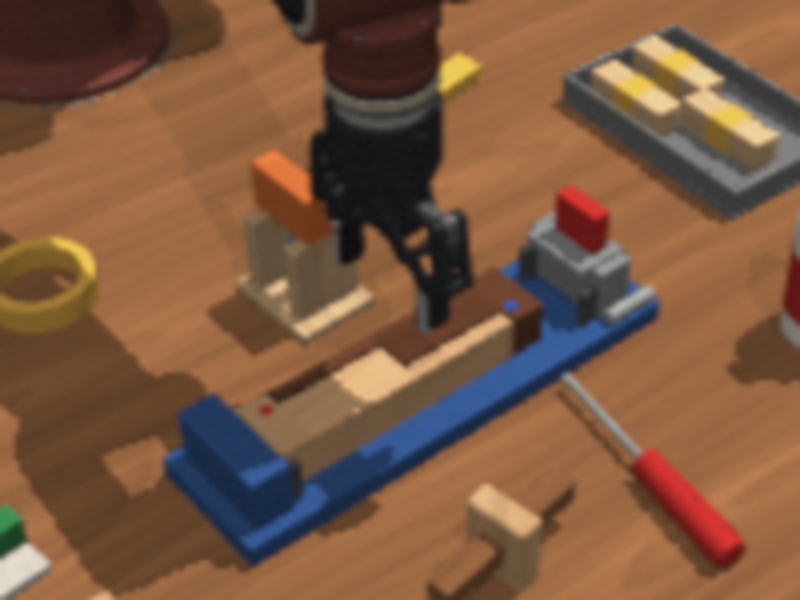

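The jaw stands open near (590,240), the stylus hangs in its rest, and the fingers straddle the rail. Descend and grip.

Request:
servo_tool([
  [1, 0, 0, 16.5, 0],
  [1, 0, 0, 16, 0],
  [1, 0, 0, 16.5, 0],
  [1, -0.5, 0.5, 16, 0],
  [1, 0, 0, 16.5, 0],
  [1, 0, 0, 0, 0],
  [1, 0, 0, 0, 0],
  [0.5, 0, 0, 0, 0],
  [0.5, 0, 0, 0, 0],
  [0.5, 0, 0, 0, 0],
  [0.5, 0, 0, 0, 0],
], force=80)

```text
t: 58.52
tool_pos: [0.6044, -0.0402, -0.0105]
tool_rot: [2.185, 2.255, 0.002]
contact_force: [0.4, -0.0, 6.2]
opening: 0.055
grip_force: 87.1
```

```bash
python3 st.py
python3 - <<'E'
from plan import *
o,p,h=pose();print(o["opening"],o["grip_force"])
plan([(0.4,604,-40,52,None,2),(.4,604,-40,190,None,4),(.4,560,-200,200,None,4),(.4,487,-372,200,6.5,12),(.4,487,-372,80,6.5,4)],step=45)
E
```

```text
force [0.10170845 0.10575543 5.48708709]
[604.43 -40.24  21.84] nib z -52.76013183575726 91.79405535137454 rail xy -0.5698243527541258 0.08477466626197436
0.05493404271291769 87.1013867855072
t 58.73 pos [604.4 -40.2  21.8] head 91.79 open 54.9
[[0.4,0,0,-15,0],[0.4,0,-0.5,-15,0],[0.4,0,0,-34.5,0],[0.4,0,0,-34.5,0],[0.4,0,0,-34.5,0],[0.4,0,0,-34.5,0],[0.4,-39.5,-12,-2.5,0],[0.4,-39.5,-12.5,-2.5,0],[0.4,-39.5,-12,-2.5,0],[0.4,-40,-12.5,-2.5,0],[0.4,-14,-6.5,0,7],[0.4,-15,-5,0,7]]
[[0.4,-15.5,-3,0,7],[0.4,-15.5,-1,0,7],[0.4,-15.5,1,0,7],[0.4,-15.5,3,0,7],[0.4,-15,4.5,0,7],[0.4,-14,6.5,0,7.5],[0.4,-13,8,0,7],[0.4,-12,9.5,0,7.5],[0.4,-11,11,0,7],[0.4,-9,12.5,0,7.5],[0.4,0,0,30,0],[0.4,0,0,30,0]]
[[0.4,0,0,30,0],[0.4,0,0,30,0]]
end [ 487.  -371.9   79.8] 6.29
```

Request:
servo_tool([
  [0.4, 0, 0, -8, 0],
  [0.4, 0, 0, -15, 0],
  [0.4, 0, 0, -30, 0],
  [0.4, 0, 0, -38, 0],
  [0.4, 0, 0, -38, 0],
  [0.4, 0, 0, -38, 0],
  [0.4, -39.5, -12, -2.5, 0],
  [0.4, -39.5, -12.5, -2.5, 0],
  [0.4, -39.5, -12, -2.5, 0],
  [0.4, -40, -12.5, -2.5, 0],
  [0.4, -14, -6.5, 0, 7],
  [0.4, -15, -5, 0, 7],
])

```text
t: 60.22
tool_pos: [0.5457, -0.2292, 0.1652]
tool_rot: [-2.449, -1.965, 0.001]
contact_force: [0.7, -0.2, -3.2]
opening: 0.0552
grip_force: 87.1
```

Request:
servo_tool([
  [0.4, -15.5, -3, 0, 7],
  [0.4, -15.5, -1, 0, 7],
  [0.4, -15.5, 1, 0, 7],
  [0.4, -15.5, 3, 0, 7],
  [0.4, -15, 4.5, 0, 7],
  [0.4, -14, 6.5, 0, 7.5],
  [0.4, -13, 8, 0, 7],
  [0.4, -12, 9.5, 0, 7.5],
  [0.4, -11, 11, 0, 7],
  [0.4, -9, 12.5, 0, 7],
  [0.4, 0, 0, 30, 0],
  [0.4, 0, 0, 30, 0],
])

```text
t: 61.72
tool_pos: [0.4859, -0.3716, 0.1051]
tool_rot: [-3.136, -0.185, 0.001]
contact_force: [-0.3, 0.3, -4.8]
opening: 0.0548
grip_force: 87.2
```

Run:
```python
from plan import *
get_image("top");get_image("top")
o,p,h=pose();print(o["opening"],o["grip_force"],o["contact_force"],o["wrist_torque"])
plan([(.4,487,-372,60,6.6,4),(.4,487,-372,38.5,6.6,4)],step=45)
```

```text
0.05477711011898527 86.7954432964325 [-0.56675777  0.51677311 -5.19059084] [0.04637762 0.00608581 0.00826561]
t 61.83 pos [ 483.4 -368.8  132.8] head 6.77 open 54.8
[[0.4,1,1,18,0],[0.4,0.5,1,18.5,0],[0.4,1,1,18,0],[0.4,0.5,0.5,18.5,0],[0.4,0,0,5.5,0],[0.4,0,0,5.5,0],[0.4,0,0,5,0],[0.4,0,0,5.5,0]]
end [ 486.8 -372.    38.3] 6.77
```

Request:
servo_tool([
  [0.4, 0, 0, 18, 0],
  [0.4, 0, 0, 18, 0],
  [0.4, 0, 0, 18, 0],
  [0.4, 0, 0, 18, 0],
  [0.4, 0, 0, 10, 0],
  [0.4, 0, 0, 6, 0],
  [0.4, 0, 0, 0, 0],
  [0.4, 0, 0, 0, 0],
  [0.4, 0, 0, 0, 0],
])

```text
t: 62.95
tool_pos: [0.487, -0.3721, 0.0181]
tool_rot: [3.135, 0.186, 0.002]
contact_force: [-0.3, -0.0, -3.7]
opening: 0.0551
grip_force: 87.0
```

```bash
python3 st.py
python3 - <<'E'
from plan import *
import cv2
plan([(.4,487,-372,38.5,6.7,2)])
s=get_image("scene");t=get_image("top")
f=lambda im:cv2.resize(im[:,:,::-1],(400,500),interpolation=cv2.INTER_CUBIC)
cv2.imwrite("pics/e4.png",np.hstack([f(t[212:312,390:470]),f(s[205:305,105:185])]))
E
```

```text
force [-0.10501982  0.33348466 -3.61837785]
[ 486.69 -371.78   49.9 ] nib z -24.69829343038382 6.79237781407936 rail xy -129.80706223040238 -327.1517496062318
t 63.15 pos [ 486.7 -371.8   49.9] head 6.79 open 55.0
[[0.4,0,0,5.5,0],[0.4,0.5,0.5,6,0]]
end [ 487.2 -372.2   38.4] 6.79
```

View pics/e4.png

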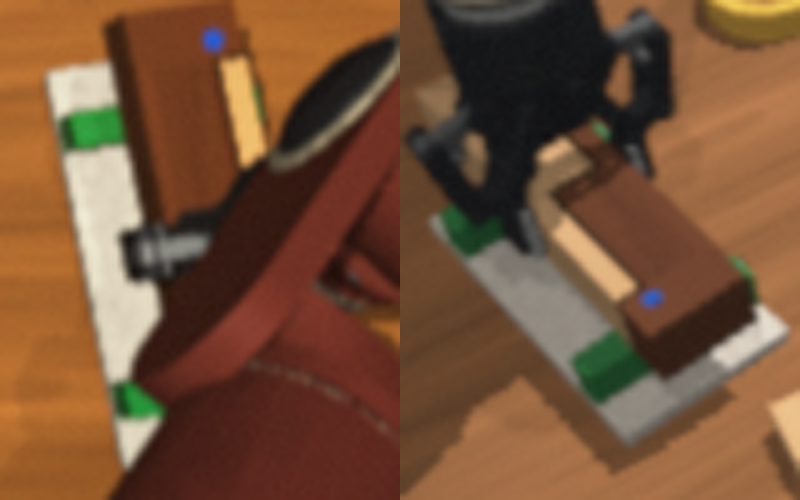

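The rail is square over both bearers. Lower it, release and retreat.

Request:
servo_tool([
  [0.4, 0, 0, 5, 0],
  [0.4, 0, 0, 4, 0],
  [0.4, 0, 0, 2.5, 0],
  [0.4, 0, 0, 1, 0],
  [0.4, 0, 0, 0, 0],
  [0.4, 0, 0, 0, 0],
])

```text
t: 64.0
tool_pos: [0.4866, -0.3718, 0.0049]
tool_rot: [3.136, 0.186, 0.0]
contact_force: [-0.1, -0.6, -4.1]
opening: 0.0551
grip_force: 87.3
```

```bash
python3 st.py
```

```text
force [-0.2287776  -0.59235474 -3.57800085]
[ 486.57 -371.7    37.14] nib z -37.45696278820851 6.792225037189656 rail xy -129.9209798696911 -327.0674363681605
```

Request:
servo_tool([
  [0.4, 0, 0, 0.5, 0],
  [0.4, 0, 0, 0.5, 0],
  [0.4, 0, 0, 0, 0],
  [0.75, 0, 0, 0, 0],
  [0.9, 0, 0, 0, 0],
  [1, 0, 0, 0, 0],
  [1, 0, 0, -15, 0],
  [1, 0, 0, -40, 0],
  [1, 0, 0, -45, 0],
  [1, 0, 0, -45, 0],
  [1, 0, 0, -45, 0],
  [1, -30, 0, 0, 0],
])

```text
t: 65.7
tool_pos: [0.4596, -0.3774, 0.2013]
tool_rot: [3.127, 0.189, 0.012]
contact_force: [-0.1, 0.2, -0.3]
opening: 0.0857
grip_force: 0.0
```

Request:
servo_tool([
  [1, -10, -45, 0, 0],
  [1, -10, -45, 0, 0],
  [1, 0, -45, 0, 0],
  [1, 0, -45, 0, 0],
  [1, 0, -45, 0, 0],
  [1, 0, -45, 0, 0],
  [1, 0, -45, 0, 0],
  [1, 0, -45, 0, 0],
  [1, 0, 0, 0, 0],
])

```text
t: 66.82
tool_pos: [0.3943, -0.0182, 0.195]
tool_rot: [3.135, 0.194, 0.004]
contact_force: [-0.3, -0.5, -0.5]
opening: 0.0855
grip_force: 0.0
```

Run:
```python
from plan import *
import cv2
print(pose()[1])
s=get_image("scene");t=get_image("top")
f=lambda im,w,h:cv2.resize(im[:,:,::-1],(w,h),interpolation=cv2.INTER_CUBIC)
cv2.imwrite("pics/e5.png",np.hstack([f(t[190:310,380:460],400,600),f(s[100:310,105:245],400,600)]))
```

```text
[394.27725885 -18.16559546 227.31156613]
```

View pics/e5.png

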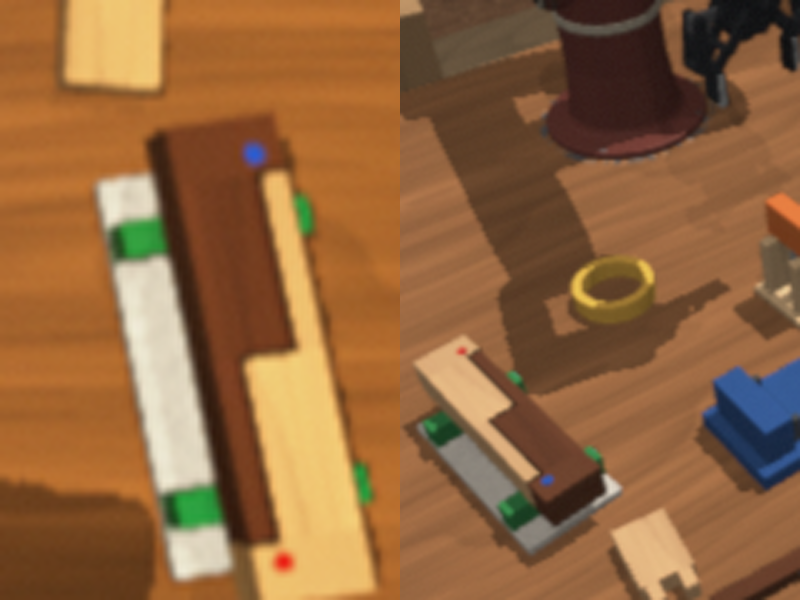

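The rail lies seam up across both bearers. A quick numeric check of its centring, then I hand in.

Run:
```python
from plan import *
x,m=fit([("top",(380,190,5),[(160,135),(275,115),(375,592),(254,154),(283,562),(294,348),(244,355)],[(120,28,71),(120,-28,71),(-120,-28,71),(99,-14,71),(-99,14-28+14,71),(0,-14,71),(0,14,71)][:4]+[(-99,14,71),(0,-14,71),(0,14,71)])],[.487,-.372,.12,0],free=3)
print(x[:2]*1e3,np.degrees(x[2]),m)
```

```text
[ 486.36612875 -370.45156203] 7.137183520144199 1.3679837082549398
```

```bash
python3 -c "
from station import finish_job
print(finish_job())"
```

```text
the job is handed in; nothing more can be done
None
```

I did the whole job in the order asked and handed it in at about 67 s of the 210 s; no verdict was returned, and one early fingertip touch on the bare table read about 42 N vertically (46 N in all) at the wrist, which could count against the 40 N limit. The three blocks present are in the tray; the seam was traced at 20 mm/s with the nib about 6 to 7 mm in; the stylus hangs in its rest; the jaw is 42 mm open; and the rail lies seam up on both bearers, within about 2 mm and 0.5° of centred and square.

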